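# Lift the rinsed tube-rack tiers out of the tub with the cross-bar lifter

### The arm

A 7-joint arm with a two-finger parallel gripper is mounted at the origin on the work surface. World frame = base frame: x ahead of the robot, y to its left, z up, the work surface at z = 0. Lengths are in m, angles in rad, forces in N, time in s.
With the tool pointing down it reaches from about 0.425 to 0.925 m from the base axis. Payload 6.8 kg.
Tool frame: the origin (TCP) lies at the very end of the fingers, on their centre line; the grasp point (between the pads) lies bot.hold_point_z behind it (bot.hold_point_z is the distance from the TCP to the grasp point, in m); x points along the fingers, z is the direction in which the jaws open and shut, and the axes are right-handed (so a half turn about x gives the same grasp; the last joint's range is limited). The gripper opens to 85 mm and grips with 20 to 120 N. Pads are 22 mm wide; open, the fingers measure 114 mm over their backs; the gripper's body (76 mm by 85 mm) begins 54 mm behind the grasp point. The pads swing forward as they close: fully open they stand 13 mm farther back than shut.
Start: joints at [-1.226, 0.477, 0.022, 1.555, -0.011, 1.109, -0.083], TCP at [0.295, 0.607, 0.207] pointing down, gripper open.
Joint ranges: [-2.96, 2.96], [-0.34, 2.1], [-1.41, 1.46], [0.24, 2.44], [-1.37, 4.51], [0.17, 1.92], [-2.96, 2.96]. Speed limits (rad/s): [2.39, 2.39, 3.14, 3.14, 3.14, 3.14, 3.14].

### API

Orientations are given as a unit quaternion [w, x, y, z].
In Python, from station import bot gives the robot as it stands.
- The arm moves only by the tool drive_tool, never from a script. Its arguments are lists of equal length, an entry for each row: "slide": the shift along the world's x, y, z in mm, a list of three; "turn": the turn, a rotation vector about the world's x, y, z in rad, a list of three; "gripper": the opening, from 0 (shut) to 1 (fully open). A call has 1 to 10 rows; each row is the pose to reach, as a shift and turn from the pose measured when the call began; what a row does not reach only later rows make up. A row lasts 1/10 s, in which the tool goes at most 50 mm and 8.59 degrees, less where a joint would pass 70% of its speed; a pose out of reach is approached as far as the arm can. A call with a gripper value outside its range is refused whole. The fingers move at their own pace and stop on an object; "squeeze" is the grip in N (left out, the last holds). Time passes only in rows, so rows that repeat a pose let the fingers close. It gives the time, the measured TCP pose, the force and the opening at its end, in the units of the state.
- bot.get_obs(): the state, without advancing time (a new reading comes with each control period).
- bot.read_camera(name): name is "scene" or "top" or "wrist"; returns a dict with "color" (400x640x3 uint8, red, green, blue), "fovy" (degrees; the focal length in pixels is half the picture's height over the tangent of half this angle, whatever the lens; pixels are square), "cx", "cy" (the principal point, pixels), "dist_coeffs" ([k1, k2, p1, p2, k3] as OpenCV has them; the pictures are not rectified), "R" (3x3) and "t" (3): a world point X has camera coordinates R X + t. Camera axes: x right, y down, z forward; pixel columns grow to the right and rows downward; lengths in m; the calibration is good to about 2 mm. A picture is of the moment at which its call begins. There is no depth.
- bot.hand_in(): hands the job in, once; it reports no verdict.
The state is a dict: "t": time; "q": joint angles; "joint_vel": joint speeds; "joint_torque": joint torques, N m; "eef_pos": TCP position; "tool_rot": TCP orientation; "contact_force": force on the tool from outside, world axes, zero at the start; "torque": the same for the moment, N m; "gripper_width": opening from 0.0 (shut) to 1.0 (fully open).
Only numpy, scipy, OpenCV 4.12 (cv2) and the standard library are available. Lean on these libraries where they do the work, as an engineer would, in place of code of your own. Each camera call takes 0.05 s, during which the arm holds its last target.

### The job

The three rinsed tube-rack tiers in the blue tub have to drain: draw the lifter out of its stand, thread its foot down through the slots of all three tiers (feel gently for the hidden middle one and never force it), give it a quarter turn under the lowest tier, and lift the whole stack out together, touching the tiers with the lifter only. Gently set the stack down flat inside the steel drip tray and let go, leaving the lifter upright in it, its cross-bar still crosswise under the lowest tier. Leave the other things on the bench where they are.

Things in the scene. Friction and masses are not known exactly. Their poses are not given: they have to be found in the camera images.
- lifter: lifting tool, upright in its stand, loose, 100 to 170 g: steel shank 10 mm thick, cross-bar foot 30 mm long (its x), 6 mm wide, 6 mm high, rounded below, and a handle on top. Origin: centre of the foot's underside; z up the shank. The foot passes a tier's opening only with the bar along its slot, either way round; a quarter turn (90 degrees) of the bar below a tier then carries that tier
- lifter_handle (a point): centre of the lifter's grey handle block, 36 (lifter x) x 16 (lifter y) x 42 mm high, 101 mm above the lifter's origin; axes as the lifter's
- stand: fixed grey block 56 x 50 x 50 mm with a 64 mm square base plate that holds the lifter upright in an opening of the lifter's outline, 45 mm deep (about 1 mm of play; its floor 5 mm above the bench); the lifter is drawn straight up out of it. Origin: centre of its underside
- tub: fixed open blue tub, 146 (its x) x 106 (its y) x 45 mm high, walls 5 mm, inner floor 5 mm above the bench. Holds three loose tiers stacked on one another, long sides along the tub's x (within 0.03 rad); they can slide about 8 mm each way in it. Origin: centre of its underside
- lower_tier: lowest of three equal white plastic tube-rack tiers: plate 120 (its x) x 80 (its y) x 6 mm with many small tube holes, on four feet 12 mm high, 10 mm thick, so the plate lies 12 to 18 mm above the origin. Origin: centre at foot level, z up. It stands on the tub's floor within 2 mm of the tub's centre in x and y. Each tier weighs 60 to 115 g and slides under about 2 N
- lower_slot (a point): centre of the lowest tier's opening, on its upper face 18 mm above the tier's origin. Every tier has the same opening through its centre: a square 14 x 14 mm crossed by a slot 9 mm wide and 34 mm long over all along the tier's x, which leaves the lifter 2 mm of play all round
- upper_tier: top tier, like the lowest, standing 36 mm above it, within 2 mm of the tub's centre in x and y. Under it lies the middle tier, 18 mm lower, hidden and not measured: its opening lies 4.5 to 6 mm off the tub's centre along the tub's x or y (either way) and up to 5 mm along the other, turned up to 0.03 rad; find it by feel. Origin: centre at foot level, z up
- upper_slot (a point): centre of the top tier's opening, on its upper face, 18 mm above the tier's origin; about 59 mm above the bench at the start
- tray: fixed low steel drip tray, 166 (its x) x 126 (its y) x 14 mm high, rim 4 mm thick, inner floor 158 x 118 mm, 4 mm above the bench. Origin: centre of its underside
- jar: bystander: blue jar with a white lid, 60 mm across, 100 mm high; origin at the centre of its underside
- cap: bystander: loose blue screw cap lying flat, 52 mm across, 18 mm high; origin at the centre of its underside
- beaker: bystander: glass beaker, 68 mm across, 85 mm high; origin at the centre of its underside
- marker: bystander: black marker pen lying on the bench, 14 mm thick, 120 mm long along its x
- tip_box: bystander: red box of pipette tips, 120 x 85 x 56 mm; origin at the centre of its underside
- cold_block: bystander: white cooling block with blue studs, 120 x 85 x 56 mm; origin at the centre of its underside
- tube_rack: bystander: grey rack with small capped tubes, 160 x 60 x 70 mm; origin at the centre of its underside
Mind the look-alikes: they are no part of the job. There is more than one size of the lifter; the job needs the middle-sized. Leave any green look-alike of the tub alone.

How it is judged:
By the outcome, as a careful person would: the job done as asked, in the order asked, and still so for the second after the job is handed in, with the robot touching nothing.
It also fails if it takes over 72 s, if anything falls off the work surface, if the arm or the gripper's body presses on something with over 40 N, if the wrist force passes 120 N, or if a joint passes its speed limit or range.

## Working session

There is one attempt and no reset: what is moved stays moved. The work goes in short steps, Python scripts to look and compute and a tool call to move; the robot and the scene stay as the last step left them, time stands still between calls to the robot, and variables do not carry over. Pictures are saved under pics/ and viewed, and the job is handed in when it is done.

Besides the shell and the picture viewer there is one more tool, called after "Call:" in YAML: its name, and indented under it one key for each argument. drive_tool: Moves the arm, as the interface text tells. Its arguments: {"type":"object","properties":{"slide":{"type":"array"},"turn":{"type":"array"},"gripper":{"type":"array"},"squeeze":{"type":"number"}},"required":["slide","turn","gripper"]}

```bash
ls; mkdir -p pics; cat > h.py <<'E'
import numpy as np,cv2,json
from station import bot
def cam(n,save=None):
    d=bot.read_camera(n)
    if save: cv2.imwrite('pics/'+save,d['color'][:,:,::-1])
    f=200/np.tan(np.radians(d['fovy'])/2)
    K=np.array([[f,0,d['cx']],[0,f,d['cy']],[0,0,1]])
    return dict(img=d['color'],K=K,D=np.array(d['dist_coeffs'],float),R=np.array(d['R']),t=np.array(d['t']))
def ray(c,uv):
    p=cv2.undistortPoints(np.array([[uv]],float),c['K'],c['D'])[0,0]
    return -c['R'].T@c['t'], c['R'].T@np.array([p[0],p[1],1.])
def atz(c,uv,z):
    o,d=ray(c,uv); return o+d*(z-o[2])/d[2]
def proj(c,X):
    rv=cv2.Rodrigues(c['R'])[0]
    return cv2.projectPoints(np.array(X,float).reshape(-1,3),rv,c['t'],c['K'],c['D'])[0].reshape(-1,2)
def crop(c,u0,v0,u1,v1,s,name):
    im=c['img'][v0:v1,u0:u1,::-1]
    cv2.imwrite('pics/'+name,cv2.resize(im,None,fx=s,fy=s,interpolation=cv2.INTER_CUBIC))
def savecam(n,c): np.savez('cam_'+n+'.npz',**c)
def load(n): return dict(np.load('cam_'+n+'.npz'))
E
python3 - <<'E'
from h import *
for n in ['scene','top','wrist']:
    c=cam(n,n+'0.png'); savecam(n,c); print(n,c['K'][0,0],c['R'].round(3).tolist(),c['t'],c['D'])
print(bot.get_obs(),bot.hold_point_z)
E
```

```text
pics
scene 432.4561178414886 [[0.073, 0.997, -0.017], [0.574, -0.056, -0.817], [-0.816, 0.05, -0.576]] [-0.03174725 -0.22561704  1.52342631] [0.02648239 0.         0.         0.         0.        ]
top 500.2979577136665 [[0.008, -1.0, 0.024], [-0.985, -0.013, -0.175], [0.175, -0.023, -0.984]] [-0.03197916  0.56224152  1.38123267] [-0.12839929  0.          0.          0.          0.        ]
wrist 286.4862228457733 [[0.439, 0.899, -0.0], [0.862, -0.42, 0.285], [0.256, -0.125, -0.959]] [-0.67423312 -0.0371839   0.37986287] [-0.05065371  0.          0.          0.          0.        ]
{'t': 0.15, 'q': array([-1.22608103,  0.47765549,  0.02236188,  1.55620153, -0.01149253,
        1.10927657, -0.08310069]), 'joint_vel': array([ 0.00035333, -0.00111338, -0.00066228, -0.00196726,  0.00020757,
       -0.00323742, -0.00020669]), 'joint_torque': array([ 3.04163725e-03, -5.96923149e+01,  1.61030889e+00, -2.81487930e+01,
        1.26612515e-02,  6.53442170e-03, -1.32785124e-05]), 'eef_pos': array([0.29512061, 0.60653601, 0.20642865]), 'tool_rot': array([ 0.59907647, -0.37530043,  0.59987795,  0.37470444]), 'contact_force': array([-0.71380219, -0.22346021,  0.44804525]), 'torque': array([-0.02424906, -0.02795643, -0.00929158]), 'gripper_width': 0.9996664769092719} 0.0187
```

View pics/top0.png

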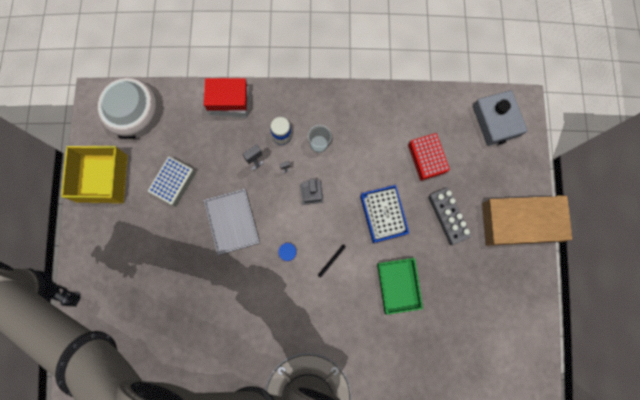

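View pics/scene0.png

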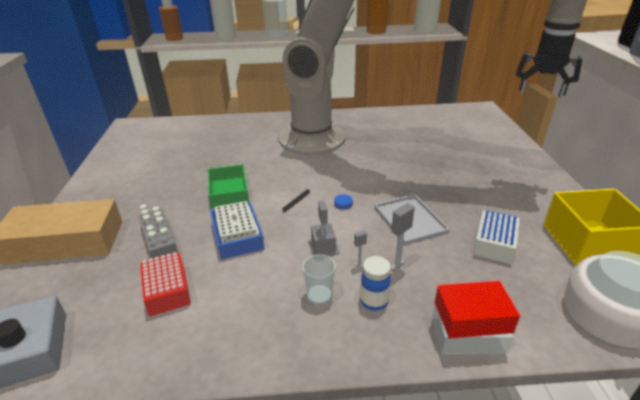

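View pics/wrist0.png

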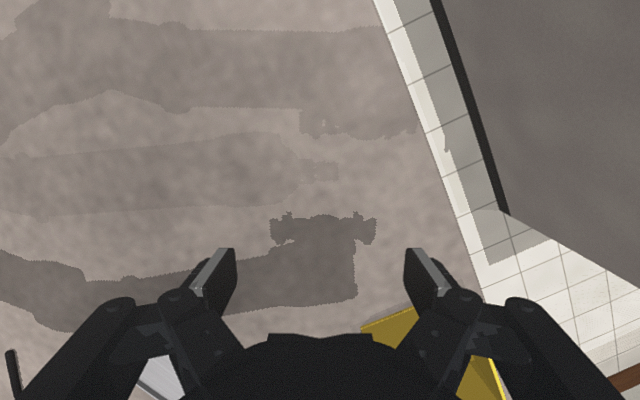

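```bash
python3 - <<'E'
from h import *
t=load('top'); s=load('scene')
crop(t,230,120,340,210,7,'tc1.png'); crop(s,290,190,430,300,5,'sc1.png'); crop(t,345,170,425,250,7,'tc2.png'); crop(s,190,185,290,265,7,'sc2.png'); crop(t,190,180,300,270,7,'tc3.png')
E
```

```text
(no output)
```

View pics/tc1.png

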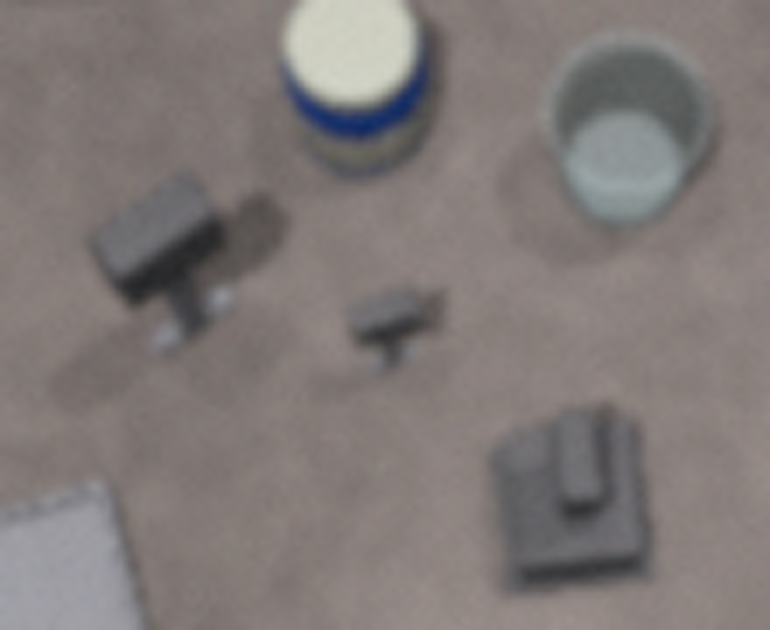

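View pics/sc1.png

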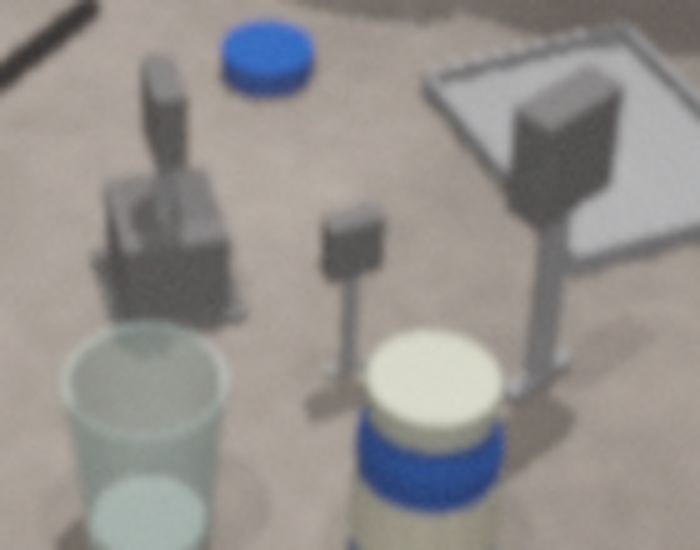

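View pics/tc2.png

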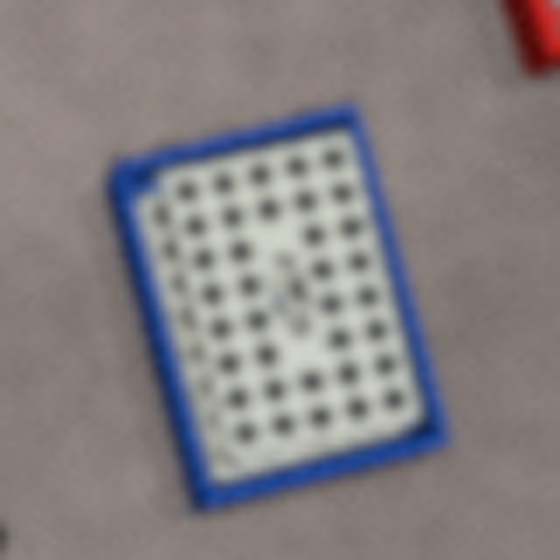

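View pics/sc2.png

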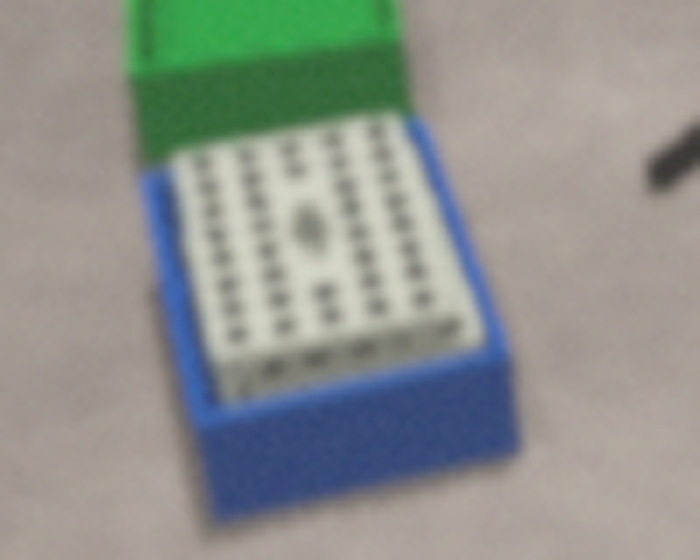

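View pics/tc3.png

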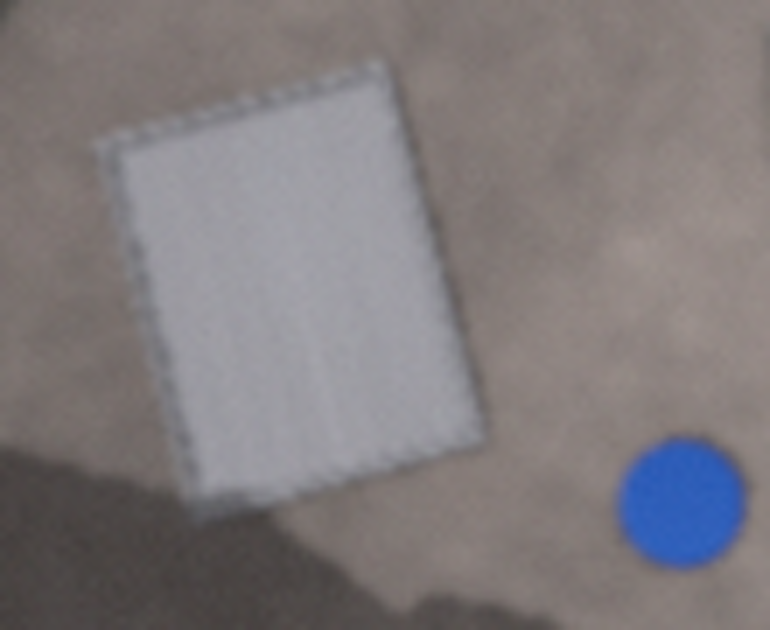

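```bash
python3 - <<'E'
from h import *
t=load('top'); s=load('scene')
def rep(n,uvs,z,c=t):
    P=np.array([atz(c,u,z) for u in uvs]); print(n,(P*1000).round(1)[:,:2].tolist(),'c',(P.mean(0)*1000).round(1)); 
    for i in range(len(P)): d=P[(i+1)%len(P)]-P[i]; print('  len %.1f ang %.3f'%(np.linalg.norm(d)*1000,np.arctan2(d[1],d[0])))
rep('tub',[(361,195),(395.7,185),(408.9,232.9),(373.6,242.1)],.045)
rep('tray',[(203.6,200),(245,188.9),(259.7,242.4),(218.1,254.3)],.014)
o=np.array([230,120]);h=np.array([(557,412),(600,408),(605,500),(562,508)])/7+o
rep('handle',h,.127)
so=np.array([230,120]);h=np.array([(492,460),(640,420),(648,555),(510,565)])/7+o
rep('stand',h,.05)
E
```

```text
tub [[569.9, -149.5], [600.7, -250.9], [461.5, -286.6], [434.4, -184.6]] c [ 516.6 -217.9   45. ]
  len 106.0 ang -1.276
  len 143.7 ang -2.891
  len 105.5 ang 1.830
  len 140.0 ang 0.254
tray [[554.8, 309.3], [589.4, 188.5], [432.7, 140.9], [396.7, 260.1]] c [493.4 224.7  14. ]
  len 125.6 ang -1.291
  len 163.7 ang -2.847
  len 124.5 ang 1.864
  len 165.5 ang 0.302
handle [[597.8, -0.4], [599.6, -17.1], [563.2, -19.4], [559.9, -2.8]] c [580.1  -9.9 127. ]
  len 16.8 ang -1.462
  len 36.4 ang -3.079
  len 16.9 ang 1.771
  len 38.0 ang 0.062
stand [[593.8, 25.6], [611.4, -34.9], [555.1, -38.6], [550.3, 17.7]] c [577.7  -7.6  50. ]
  len 63.1 ang -1.288
  len 56.4 ang -3.076
  len 56.5 ang 1.657
  len 44.3 ang 0.181
```

```bash
python3 - <<'E'
from h import *
from scipy.spatial.transform import Rotation as Ro
o=bot.get_obs(); q=o['tool_rot']; R=Ro.from_quat(q[[1,2,3,0]]).as_matrix(); print(R.round(3))
w=load('wrist'); C=-w['R'].T@w['t']; print('campos',C, 'in tool',R.T@(C-o['eef_pos'])); print('camaxes in tool (cols x,y,z)\n',(R.T@w['R'].T).round(3))
print('jaw yaw',np.arctan2(R[1,2],R[0,2]))
E
```

```text
[[-0.001 -0.899  0.437]
 [-0.001  0.437  0.899]
 [-1.    -0.    -0.001]]
campos [0.23053019 0.63790654 0.37443266] in tool [-0.16801193  0.07178644 -0.00028529]
camaxes in tool (cols x,y,z)
 [[-0.001 -0.285  0.959]
 [-0.001 -0.959 -0.285]
 [ 1.    -0.001  0.001]]
jaw yaw 1.1179880869831866
```

Call:
drive_tool:
  slide:
    - [285,-617,90]
    - [285,-617,90]
    - [285,-617,90]
    - [285,-617,90]
    - [285,-617,90]
    - [285,-617,90]
    - [285,-617,90]
    - [285,-617,90]
    - [285,-617,90]
    - [285,-617,90]
  turn:
    - [0,0,-2.62]
    - [0,0,-2.62]
    - [0,0,-2.62]
    - [0,0,-2.62]
    - [0,0,-2.62]
    - [0,0,-2.62]
    - [0,0,-2.62]
    - [0,0,-2.62]
    - [0,0,-2.62]
    - [0,0,-2.62]
  gripper: [1,1,1,1,1,1,1,1,1,1]
  squeeze: 60

```text
t: 1.15
eef_pos: [0.5032, 0.1549, 0.2726]
tool_rot: [0.694, 0.137, 0.694, -0.136]
contact_force: [1.8, -0.2, 0.1]
gripper_width: 1.0
```

Call:
drive_tool:
  slide:
    - [77,-165,27]
    - [77,-165,27]
    - [77,-165,27]
    - [77,-165,27]
    - [77,-165,27]
    - [77,-165,27]
    - [77,-165,27]
    - [77,-165,27]
    - [77,-165,27]
  turn:
    - [0,0,-1.11]
    - [0,0,-1.11]
    - [0,0,-1.11]
    - [0,0,-1.11]
    - [0,0,-1.11]
    - [0,0,-1.11]
    - [0,0,-1.11]
    - [0,0,-1.11]
    - [0,0,-1.11]
  gripper: [0.6,0.6,0.6,0.6,0.6,0.6,0.6,0.6,0.6]

```text
t: 2.05
eef_pos: [0.58, -0.01, 0.2992]
tool_rot: [0.518, 0.482, 0.518, -0.481]
contact_force: [-0.1, 0.9, -0.1]
gripper_width: 0.601
```

```bash
cat >> h.py <<'E'
from scipy.spatial.transform import Rotation as Ro
def st():
    o=bot.get_obs(); q=o['tool_rot']; R=Ro.from_quat(q[[1,2,3,0]]).as_matrix()
    print('t',round(o['t'],2),'p',(o['eef_pos']*1000).round(1),'jaw',round(float(np.arctan2(R[1,2],R[0,2])),4),'xdir',R[:,0].round(4),'F',o['contact_force'].round(2),'T',o['torque'].round(3),'g',round(o['gripper_width'],3),'q',o['q'].round(3)); return o,R
E
python3 - <<'E'
from h import *
st(); c=cam('wrist','w1.png'); savecam('w1',c)
E
```

```text
t 2.05 p [580.  -10.  299.2] jaw -1.4983 xdir [ 1.e-04  8.e-04 -1.e+00] F [-0.1   0.88 -0.05] T [-0.07 -0.   -0.03] g 0.601 q [-0.703  0.299  0.783  1.711 -0.224  1.223 -1.364]
```

View pics/w1.png

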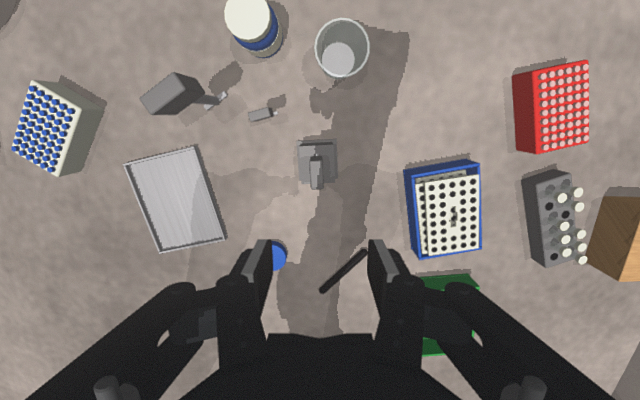

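```bash
python3 - <<'E'
from h import *
c=load('w1')
crop(c,285,130,350,200,9,'w1a.png'); crop(c,395,150,495,270,6,'w1b.png'); crop(c,115,135,235,260,6,'w1c.png')
E
```

```text
(no output)
```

View pics/w1a.png

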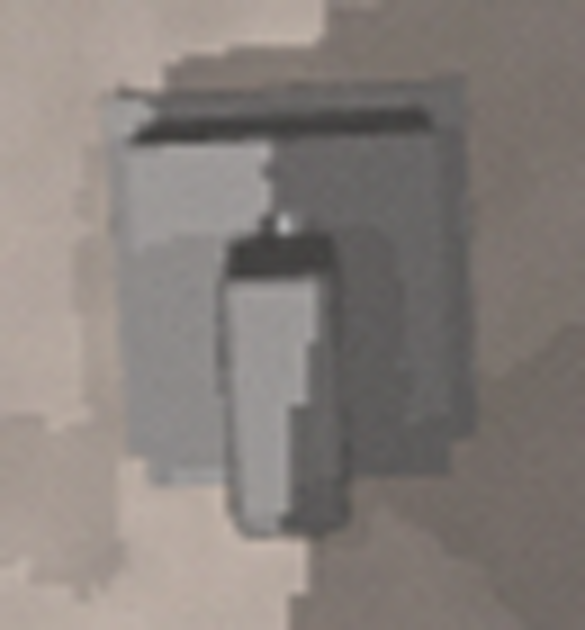

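View pics/w1b.png

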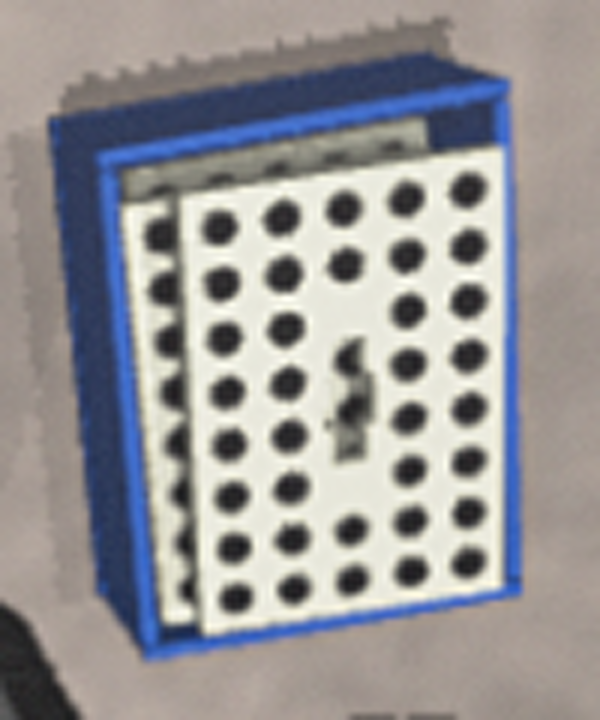

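View pics/w1c.png

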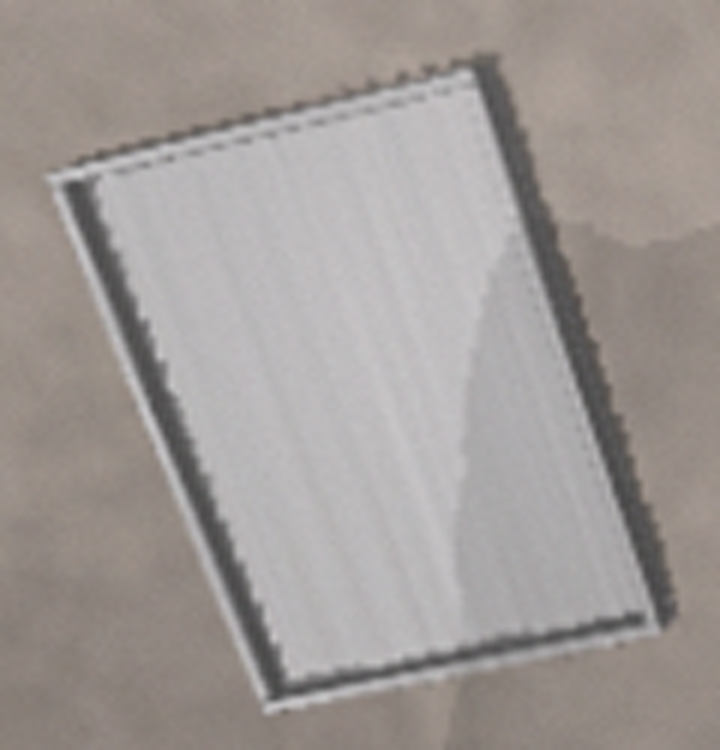

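```bash
cat >> h.py <<'E'
def rep(n,uvs,z,c):
    P=np.array([atz(c,u,z) for u in uvs]); print(n,(P*1000).round(1)[:,:2].tolist(),'c',(P.mean(0)*1000).round(1)); 
    for i in range(len(P)): d=P[(i+1)%len(P)]-P[i]; print('  len %.1f ang %.3f'%(np.linalg.norm(d)*1000,np.arctan2(d[1],d[0])))
E
python3 - <<'E'
from h import *
c=load('w1')
def px(l,s,o): return np.array(l)/s-0.5*(1-1/s)*0+np.array(o)
rep('handle',px([(228,278),(322,275),(350,530),(238,535)],9,(285,130)),.127,c)
rep('tub',px([(98,155),(508,80),(522,592),(148,658)],6,(395,150)),.045,c)
rep('tier',px([(178,195),(503,147),(505,592),(203,635)],6,(395,150)),.059,c)
rep('tray',px([(48,177),(475,65),(662,630),(268,712)],6,(115,135)),.014,c)
rep('mid',px([(122,202),(165,622)],6,(395,150)),.041,c)
rep('slot',px([(362,338),(345,460)],6,(395,150)),.059,c)
E
```

```text
handle [[599.3, 2.6], [600.6, -9.8], [566.1, -16.1], [564.3, -0.9]] c [582.6  -6.  127. ]
  len 12.5 ang -1.467
  len 35.1 ang -2.960
  len 15.3 ang 1.689
  len 35.2 ang 0.101
tub [[575.1, -148.7], [601.9, -249.7], [462.8, -286.7], [436.4, -185.8]] c [ 519.1 -217.7   45. ]
  len 104.5 ang -1.311
  len 143.9 ang -2.882
  len 104.3 ang 1.827
  len 143.5 ang 0.261
tier [[569.2, -165.3], [587.2, -244.1], [468.9, -272.7], [451.3, -193.4]] c [ 519.1 -218.9   59. ]
  len 80.8 ang -1.346
  len 121.8 ang -2.905
  len 81.2 ang 1.789
  len 121.2 ang 0.233
tray [[555.3, 311.1], [593.0, 190.3], [434.0, 144.0], [397.8, 263.6]] c [495.  227.2  14. ]
  len 126.5 ang -1.269
  len 165.6 ang -2.858
  len 124.9 ang 1.865
  len 164.5 ang 0.293
mid [[562.6, -158.2], [445.7, -190.3]] c [ 504.2 -174.2   41. ]
  len 121.3 ang -2.874
  len 121.3 ang 0.267
slot [[536.1, -218.8], [503.2, -221.2]] c [ 519.6 -220.    59. ]
  len 33.0 ang -3.067
  len 33.0 ang 0.074
```

Call:
drive_tool:
  slide:
    - [2,2,-45]
    - [2,2,-90]
    - [2,2,-130]
    - [2,2,-130]
  turn:
    - [0,0,0]
    - [0,0,0]
    - [0,0,0]
    - [0,0,0]
  gripper: [0.7,0.7,0.7,0.7]

```text
t: 2.5
eef_pos: [0.578, -0.0075, 0.1645]
tool_rot: [0.516, 0.478, 0.521, -0.483]
contact_force: [-0.2, -0.9, -0.2]
gripper_width: 0.703
```

```bash
python3 - <<'E'
from h import *
st(); c=cam('wrist'); savecam('w2',c); crop(c,240,100,400,260,5,'w2.png')
E
```

```text
t 2.5 p [578.   -7.5 164.5] jaw -1.4941 xdir [-9.6e-03 -3.0e-04 -1.0e+00] F [-0.17 -0.93 -0.22] T [-0.004  0.012  0.035] g 0.703 q [-0.632  0.442  0.71   1.864 -0.343  0.972 -1.264]
```

View pics/w2.png

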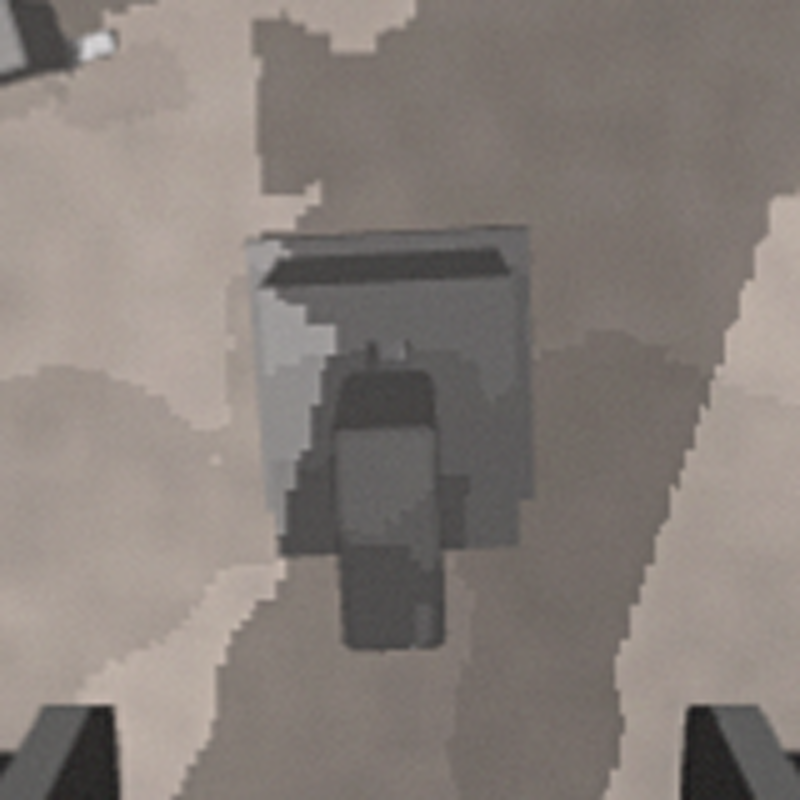

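```bash
python3 - <<'E'
from h import *
c=load('w2')
rep('handle',np.array([(335,428),(437,426),(446,648),(343,650)])/5+[240,100],.127,c)
rep('base',np.array([(246,240),(528,229)])/5+[240,100],.005,c)
rep('standtop',np.array([(261,288),(512,275),(519,545),(280,555)])/5+[240,100],.05,c)
E
```

```text
handle [[599.6, 3.3], [601.0, -11.7], [565.9, -16.0], [564.3, -0.1]] c [582.7  -6.1 127. ]
  len 15.0 ang -1.475
  len 35.4 ang -3.019
  len 15.9 ang 1.668
  len 35.4 ang 0.097
base [[610.6, 29.6], [617.9, -33.9]] c [614.2  -2.1   5. ]
  len 63.9 ang -1.457
  len 63.9 ang 1.685
standtop [[607.1, 21.8], [613.4, -27.3], [557.7, -34.3], [551.7, 15.2]] c [582.5  -6.2  50. ]
  len 49.5 ang -1.443
  len 56.2 ang -3.017
  len 49.8 ang 1.691
  len 55.8 ang 0.119
```

Call:
drive_tool:
  slide:
    - [4.6,1.3,-20]
    - [4.6,1.3,-50]
    - [4.6,1.3,-70]
    - [4.6,1.3,-77.5]
    - [4.6,1.3,-77.5]
    - [4.6,1.3,-77.5]
  turn:
    - [0,-0.0096,0.035]
    - [0,-0.0096,0.035]
    - [0,-0.0096,0.035]
    - [0,-0.0096,0.035]
    - [0,-0.0096,0.035]
    - [0,-0.0096,0.035]
  gripper: [0.6,0.6,0.5,0.5,0.5,0.5]

```text
t: 3.15
eef_pos: [0.5864, -0.0068, 0.0922]
tool_rot: [0.529, 0.473, 0.525, -0.47]
contact_force: [-0.5, -0.4, -0.0]
gripper_width: 0.502
```

```bash
python3 - <<'E'
from h import *
st(); c=cam('wrist'); savecam('w3',c); crop(c,220,120,420,320,4,'w3.png')
E
```

```text
t 3.15 p [586.4  -6.8  92.2] jaw -1.4598 xdir [ 7.9e-03  4.0e-04 -1.0e+00] F [-0.53 -0.42 -0.03] T [ 0.05   0.001 -0.017] g 0.502 q [-0.569  0.536  0.636  1.912 -0.427  0.822 -1.166]
```

View pics/w3.png

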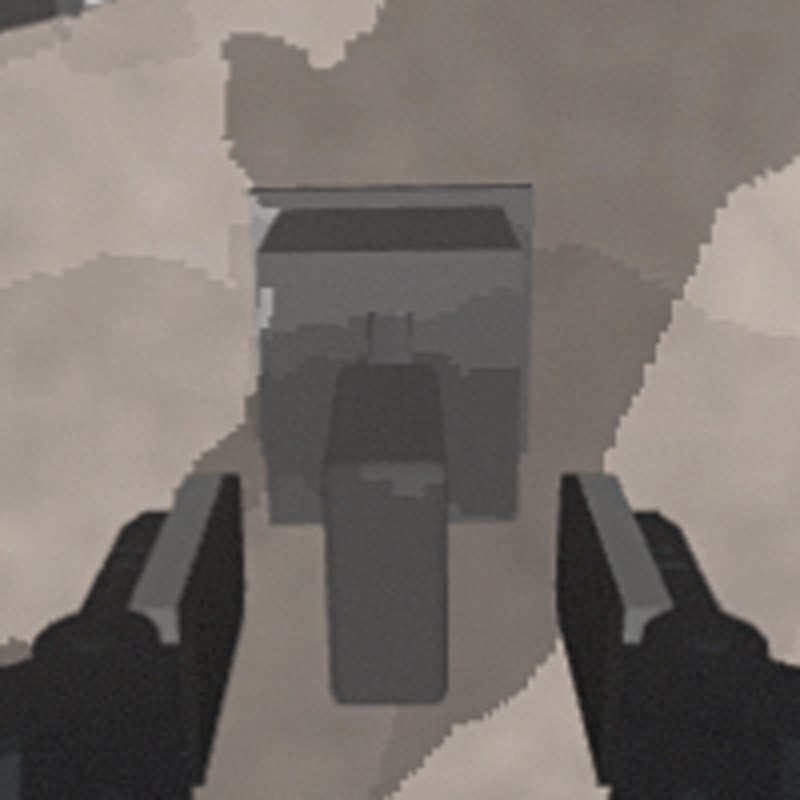

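Call:
drive_tool:
  slide:
    - [-3.8,0.6,-5.2]
    - [-3.8,0.6,-5.2]
    - [-3.8,0.6,-5.2]
    - [-3.8,0.6,-5.2]
  turn:
    - [0,0.0079,0.001]
    - [0,0.0079,0.001]
    - [0,0.0079,0.001]
    - [0,0.0079,0.001]
  gripper: [0.5,0.5,0.5,0.5]

```text
t: 3.6
eef_pos: [0.5826, -0.0062, 0.0871]
tool_rot: [0.527, 0.471, 0.527, -0.471]
contact_force: [0.6, 0.1, 0.1]
gripper_width: 0.499
```

```bash
python3 - <<'E'
from h import *
st()
c=load('w3')
rep('handle',np.array([(324,466),(446,463),(447,701),(332,703)])/4+[220,120],.127,c)
rep('standtop',np.array([(259,253),(521,247),(517,520),(270,523)])/4+[220,120],.05,c)
E
```

```text
t 3.6 p [582.6  -6.2  87.1] jaw -1.4587 xdir [ 2.e-04  4.e-04 -1.e+00] F [0.59 0.09 0.1 ] T [ 0.039 -0.01   0.017] g 0.499 q [-0.567  0.542  0.631  1.917 -0.43   0.819 -1.163]
handle [[598.9, 3.7], [601.0, -11.5], [566.4, -15.9], [564.3, -0.5]] c [582.6  -6.  127. ]
  len 15.4 ang -1.434
  len 34.9 ang -3.016
  len 15.6 ang 1.701
  len 34.8 ang 0.122
standtop [[607.1, 21.7], [613.6, -27.3], [557.7, -34.3], [551.5, 15.3]] c [582.5  -6.2  50. ]
  len 49.4 ang -1.438
  len 56.4 ang -3.016
  len 50.0 ang 1.694
  len 55.9 ang 0.115
```

Call:
drive_tool:
  slide:
    - [0,0,0]
    - [0,0,0]
    - [0,0,0]
    - [0,0,0]
    - [0,0,0]
    - [0,0,0]
  turn:
    - [0,0,0.004]
    - [0,0,0.004]
    - [0,0,0.004]
    - [0,0,0.004]
    - [0,0,0.004]
    - [0,0,0.004]
  gripper: [0,0,0,0,0,0]
  squeeze: 60

```text
t: 4.2
eef_pos: [0.5828, -0.0062, 0.0873]
tool_rot: [0.528, 0.47, 0.528, -0.47]
contact_force: [-1.2, -0.2, 3.3]
gripper_width: 0.172
```

```bash
python3 - <<'E'
from h import *
st()
E
```

```text
t 4.2 p [582.8  -6.2  87.3] jaw -1.4548 xdir [ 6.e-04  6.e-04 -1.e+00] F [-1.17 -0.22  3.28] T [0.022 0.158 0.024] g 0.172 q [-0.566  0.541  0.63   1.917 -0.43   0.819 -1.16 ]
```

Call:
drive_tool:
  slide:
    - [0,0,3]
    - [0,0,8]
    - [0,0,15]
    - [0,0,25]
    - [0,0,35]
    - [0,0,45]
    - [0,0,55]
    - [0,0,70]
    - [0,0,90]
    - [0,0,90]
  turn:
    - [0,0,0]
    - [0,0,0]
    - [0,0,0]
    - [0,0,0]
    - [0,0,0]
    - [0,0,0]
    - [0,0,0]
    - [0,0,0]
    - [0,0,0]
    - [0,0,0]
  gripper: [0,0,0,0,0,0,0,0,0,0]

```text
t: 5.2
eef_pos: [0.5848, -0.0065, 0.1805]
tool_rot: [0.529, 0.472, 0.527, -0.469]
contact_force: [0.6, -0.7, -1.0]
gripper_width: 0.168
```

```bash
python3 - <<'E'
from h import *
st(); c=cam('wrist','w4.png'); savecam('w4',c); c=cam('scene'); crop(c,270,160,400,280,6,'s4.png')
E
```

```text
t 5.2 p [584.8  -6.5 180.5] jaw -1.455 xdir [ 0.0058  0.0012 -1.    ] F [ 0.64 -0.74 -1.04] T [ 0.027 -0.05  -0.008] g 0.168 q [-0.636  0.423  0.712  1.845 -0.329  0.988 -1.24 ]
```

View pics/w4.png

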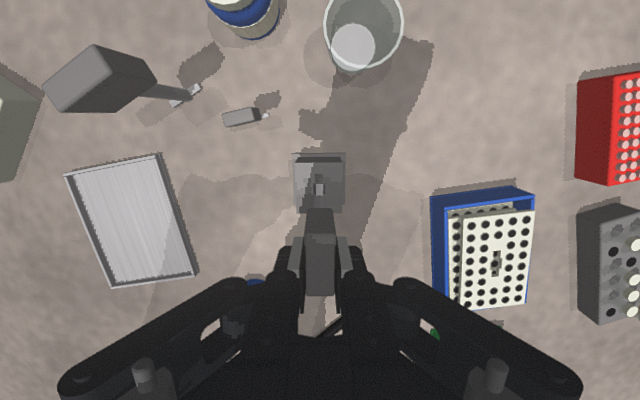

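View pics/s4.png

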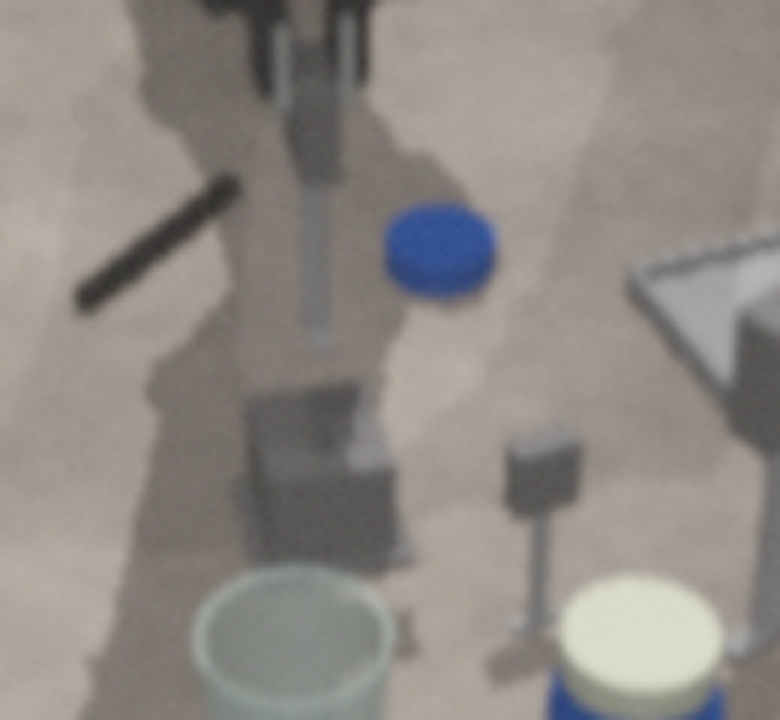

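Call:
drive_tool:
  slide:
    - [-20,-34,10]
    - [-46,-79,20]
    - [-71,-124,20]
    - [-97,-168,20]
    - [-120,-208,20]
    - [-133,-230,20]
    - [-133,-230,20]
    - [-133,-230,20]
    - [-133,-230,20]
  turn:
    - [-0.0012,0.0058,0.05]
    - [-0.0012,0.0058,0.1]
    - [-0.0012,0.0058,0.147]
    - [-0.0012,0.0058,0.147]
    - [-0.0012,0.0058,0.147]
    - [-0.0012,0.0058,0.147]
    - [-0.0012,0.0058,0.147]
    - [-0.0012,0.0058,0.147]
    - [-0.0012,0.0058,0.147]
  gripper: [0,0,0,0,0,0,0,0,0]

```text
t: 6.2
eef_pos: [0.4505, -0.2347, 0.1973]
tool_rot: [0.56, 0.429, 0.563, -0.431]
contact_force: [0.2, 0.5, -0.5]
gripper_width: 0.166
```

```bash
python3 - <<'E'
from h import *
st(); c=cam('wrist','w5.png'); savecam('w5',c); print(proj(c,[.519,-.218,.045]))
E
```

```text
t 6.2 p [ 450.5 -234.7  197.3] jaw -1.3058 xdir [-5.1e-03  2.0e-04 -1.0e+00] F [ 0.21  0.46 -0.52] T [ 0.013 -0.012  0.007] g 0.166 q [-0.301  0.266  0.788  1.995 -0.224  0.974 -0.708]
[[321.26138288 116.57831077]]
```

View pics/w5.png

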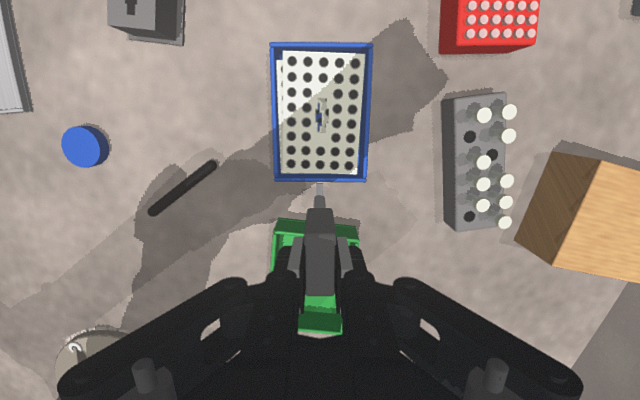

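```bash
python3 - <<'E'
from h import *
c=load('w5'); crop(c,260,30,385,190,5,'w5a.png'); crop(c,300,90,345,145,12,'w5b.png')
E
```

```text
(no output)
```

View pics/w5a.png

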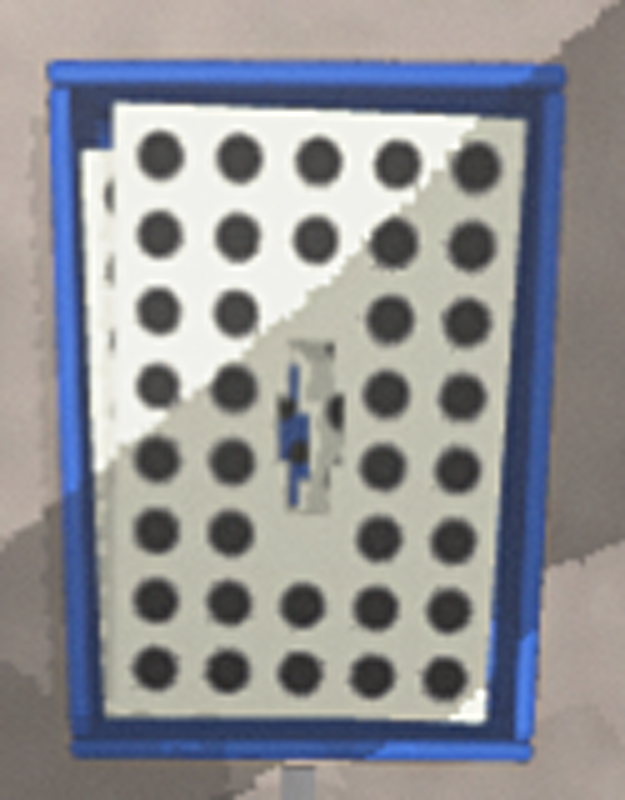

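View pics/w5b.png

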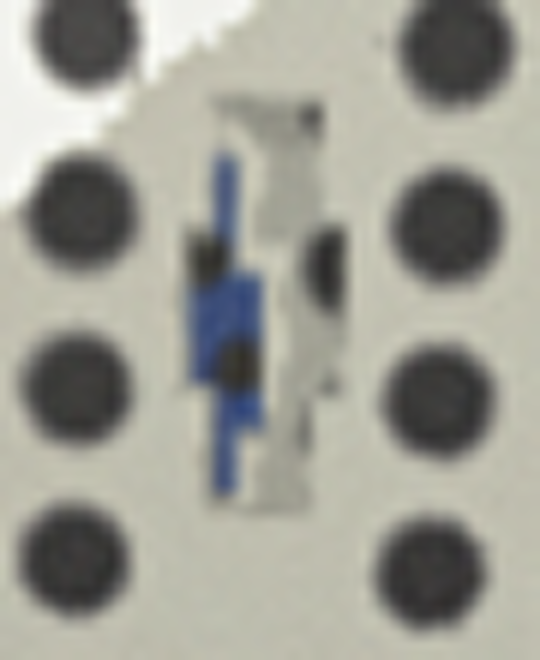

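```bash
python3 - <<'E'
from h import *
c=load('w5'); a=lambda l: np.array(l)/5+[260,30]; b=lambda l: np.array(l)/12+[300,90]
rep('tub',a([(48,62),(565,65),(532,760),(72,757)]),.045,c)
rep('top',a([(113,102),(527,118),(487,722),(105,715)]),.059,c)
rep('midedge',a([(82,150),(98,470)]),.041,c)
rep('midsq R edge',b([(262,272),(262,430)]),.041,c)
rep('midslot R edge',b([(240,150),(240,495)]),.041,c)
rep('topslot ends',b([(272,97),(262,512)]),.059,c)
rep('topslot c',b([(325,97),(212,97),(205,505),(312,512)]),.059,c)
rep('topsq sides',b([(187,310),(345,310)]),.059,c)
E
```

```text
tub [[576.2, -148.0], [603.1, -249.7], [462.7, -286.9], [435.8, -184.9]] c [ 519.5 -217.4   45. ]
  len 105.1 ang -1.312
  len 145.2 ang -2.882
  len 105.5 ang 1.829
  len 145.2 ang 0.257
top [[570.0, -164.9], [588.4, -243.9], [470.8, -271.8], [450.6, -191.2]] c [ 520. -218.   59.]
  len 81.1 ang -1.342
  len 120.8 ang -2.909
  len 83.1 ang 1.816
  len 122.3 ang 0.216
midedge [[562.2, -157.8], [499.5, -175.9]] c [ 530.8 -166.8   41. ]
  len 65.3 ang -2.861
  len 65.3 ang 0.280
midsq R edge [[523.1, -217.5], [509.6, -221.2]] c [ 516.4 -219.4   41. ]
  len 14.0 ang -2.876
  len 14.0 ang 0.266
midslot R edge [[532.8, -212.9], [503.5, -220.8]] c [ 518.1 -216.8   41. ]
  len 30.4 ang -2.877
  len 30.4 ang 0.264
topslot ends [[537.0, -214.5], [503.6, -222.8]] c [ 520.3 -218.7   59. ]
  len 34.5 ang -2.900
  len 34.5 ang 0.241
topslot c [[538.2, -218.9], [535.7, -209.6], [502.9, -217.8], [504.7, -227.0]] c [ 520.4 -218.3   59. ]
  len 9.5 ang 1.835
  len 33.9 ang -2.898
  len 9.3 ang -1.371
  len 34.5 ang 0.238
topsq sides [[518.3, -212.1], [521.8, -225.2]] c [ 520.1 -218.6   59. ]
  len 13.6 ang -1.307
  len 13.6 ang 1.835
```

Call:
drive_tool:
  slide:
    - [25,6,0]
    - [50,12,0]
    - [69.7,16.3,0]
    - [69.7,16.3,-15]
    - [69.7,16.3,-30]
    - [69.7,16.3,-38]
    - [69.7,16.3,-38]
    - [69.7,16.3,-38]
  turn:
    - [0,-0.0051,-0.028]
    - [0,-0.0051,-0.028]
    - [0,-0.0051,-0.028]
    - [0,-0.0051,-0.028]
    - [0,-0.0051,-0.028]
    - [0,-0.0051,-0.028]
    - [0,-0.0051,-0.028]
    - [0,-0.0051,-0.028]
  gripper: [0,0,0,0,0,0,0,0]

```text
t: 7.05
eef_pos: [0.5197, -0.2186, 0.1593]
tool_rot: [0.555, 0.437, 0.556, -0.437]
contact_force: [-0.0, 0.2, -1.6]
gripper_width: 0.169
```

```bash
python3 - <<'E'
from h import *
o,R=st(); c=cam('wrist'); savecam('w6',c); crop(c,240,120,400,280,5,'w6.png')
p=o['eef_pos']-R[:,0]*-.0823; print(p); y=np.array([-R[1,2],R[0,2],0]);y/=np.linalg.norm(y)
print((proj(c,[p,p+.015*y,p-.015*y])-[240,120])*5)
print((proj(c,[[.5202,-.2184,.059]])-[240,120])*5)
E
```

```text
t 7.05 p [ 519.7 -218.6  159.3] jaw -1.3341 xdir [-3.e-04  2.e-04 -1.e+00] F [-0.04  0.24 -1.57] T [ 0.001 -0.024  0.028] g 0.169 q [-0.272  0.421  0.727  1.91  -0.344  0.938 -0.716]
[ 0.51972187 -0.2186161   0.07700374]
[[396.91910796 390.45700286]
 [396.79509849 310.03028704]
 [397.03961211 468.30579122]]
[[396.60387714 361.9905964 ]]
```

View pics/w6.png

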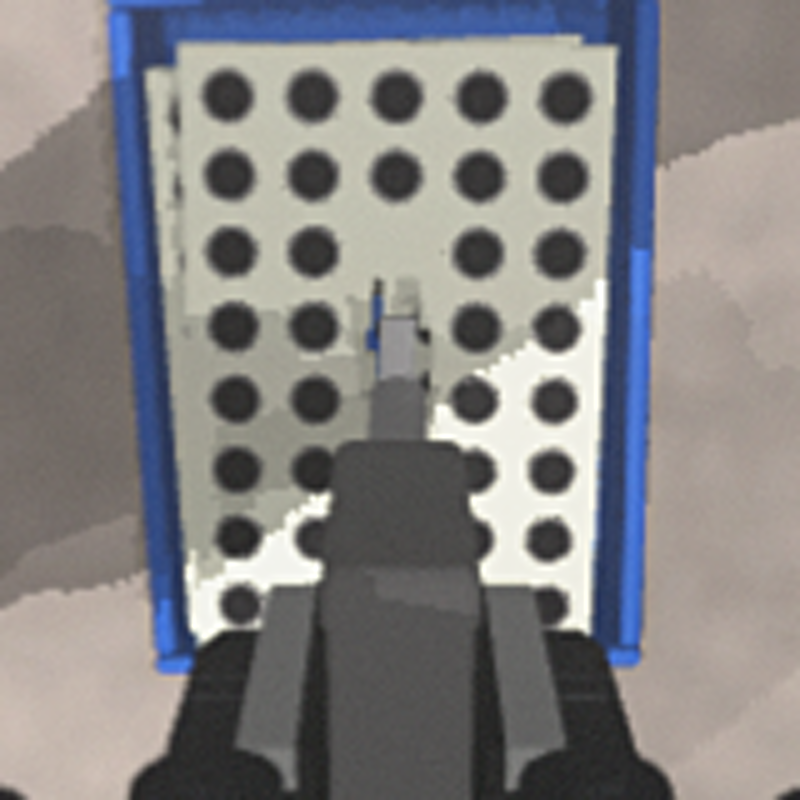

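Call:
drive_tool:
  slide:
    - [0.4,0.2,-6]
    - [0.4,0.2,-12]
    - [0.4,0.2,-17]
    - [0.4,0.2,-20]
    - [0.4,0.2,-22]
    - [0.4,0.2,-22]
  turn:
    - [0,0,0]
    - [0,0,0]
    - [0,0,0]
    - [0,0,0]
    - [0,0,0]
    - [0,0,0]
  gripper: [0,0,0,0,0,0]

```text
t: 7.7
eef_pos: [0.5204, -0.2185, 0.1374]
tool_rot: [0.556, 0.437, 0.556, -0.437]
contact_force: [0.1, -0.1, -1.4]
gripper_width: 0.167
```

```bash
python3 - <<'E'
from h import *
c=load('w6'); print(atz(c,np.array([582,37])/5+[240,120],.023), atz(c,np.array([147,68])/5+[240,120],.041))
st(); c=cam('wrist'); savecam('w7',c); crop(c,240,120,400,280,5,'w7.png')
E
```

```text
[ 0.58747843 -0.24165538  0.023     ] [ 0.56209583 -0.15800253  0.041     ]
t 7.7 p [ 520.4 -218.5  137.4] jaw -1.334 xdir [ 0.  0. -1.] F [ 0.1  -0.1  -1.43] T [ 0.009 -0.015 -0.026] g 0.167 q [-0.254  0.451  0.707  1.927 -0.371  0.896 -0.694]
```

View pics/w7.png

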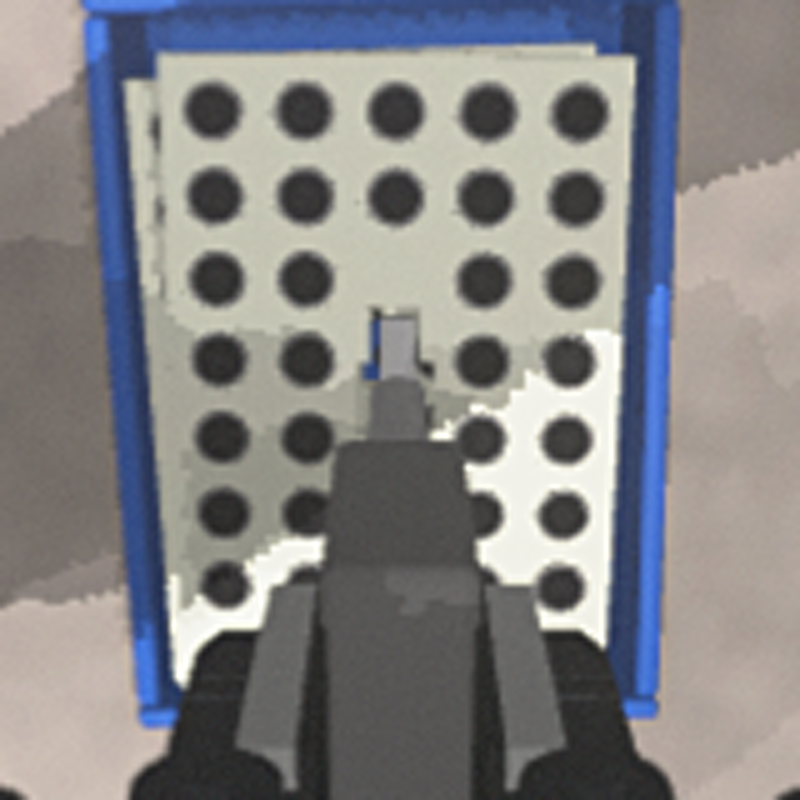

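Call:
drive_tool:
  slide:
    - [-0.2,0.3,-3]
    - [-0.2,0.3,-6]
    - [-0.2,0.3,-9]
    - [-0.2,0.3,-11]
    - [-0.2,0.3,-11]
  turn:
    - [0,0,0]
    - [0,0,0]
    - [0,0,0]
    - [0,0,0]
    - [0,0,0]
  gripper: [0,0,0,0,0]

```text
t: 8.25
eef_pos: [0.5201, -0.2182, 0.1263]
tool_rot: [0.555, 0.437, 0.556, -0.437]
contact_force: [-0.3, -0.1, -1.9]
gripper_width: 0.169
```

```bash
python3 - <<'E'
from h import *
st()
E
```

```text
t 8.25 p [ 520.1 -218.2  126.3] jaw -1.334 xdir [-2.e-04  1.e-04 -1.e+00] F [-0.31 -0.11 -1.93] T [-0.017 -0.068  0.02 ] g 0.169 q [-0.245  0.466  0.696  1.936 -0.384  0.875 -0.684]
```

Call:
drive_tool:
  slide:
    - [-1,1,0]
    - [-2,2,0]
    - [-3,3,0]
    - [-4,4,0]
    - [-5.3,5.6,0]
    - [-5.3,5.6,0]
    - [-5.3,5.6,0]
  turn:
    - [0,0,0.01]
    - [0,0,0.02]
    - [0,0,0.03]
    - [0,0,0.03]
    - [0,0,0.03]
    - [0,0,0.03]
    - [0,0,0.03]
  gripper: [0,0,0,0,0,0,0]

```text
t: 8.95
eef_pos: [0.5148, -0.2124, 0.1263]
tool_rot: [0.562, 0.429, 0.562, -0.429]
contact_force: [-0.7, -0.2, -1.7]
gripper_width: 0.168
```

```bash
python3 - <<'E'
from h import *
st(); c=cam('wrist'); savecam('w8',c); crop(c,240,120,400,280,5,'w8.png')
E
```

```text
t 8.95 p [ 514.8 -212.4  126.3] jaw -1.3039 xdir [-3.e-04  3.e-04 -1.e+00] F [-0.73 -0.24 -1.68] T [ 0.012 -0.008  0.044] g 0.168 q [-0.253  0.452  0.692  1.952 -0.374  0.867 -0.668]
```

View pics/w8.png

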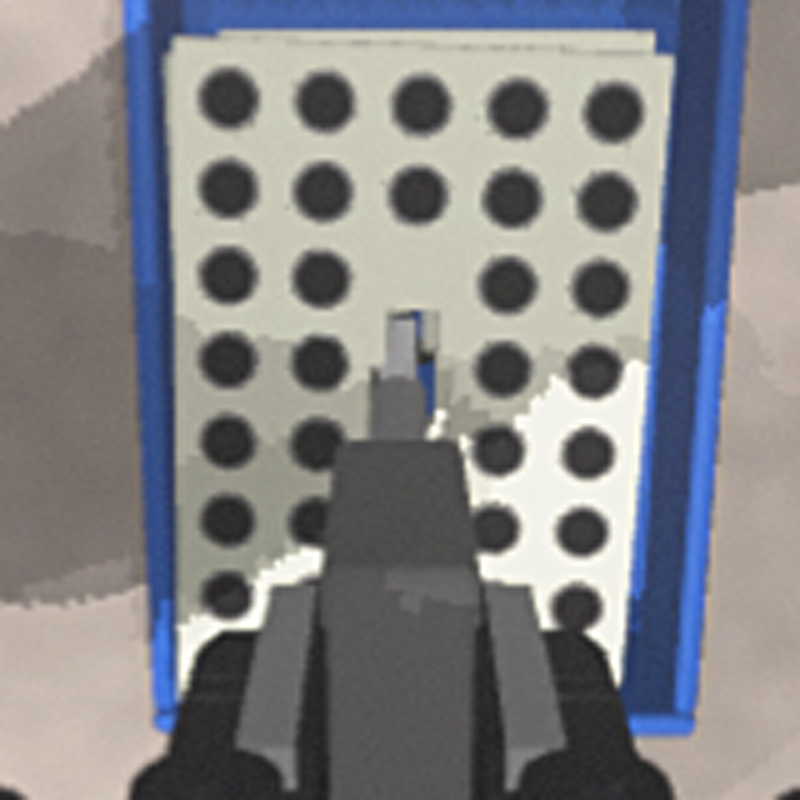

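Call:
drive_tool:
  slide:
    - [0,-0.2,-1]
    - [0,-0.2,-2]
    - [0,-0.2,-3]
    - [0,-0.2,-4]
    - [0,-0.2,-4.5]
    - [0,-0.2,-4.5]
  turn:
    - [0,0,0]
    - [0,0,0]
    - [0,0,0]
    - [0,0,0]
    - [0,0,0]
    - [0,0,0]
  gripper: [0,0,0,0,0,0]

```text
t: 9.6
eef_pos: [0.5147, -0.2126, 0.1216]
tool_rot: [0.562, 0.429, 0.562, -0.429]
contact_force: [-0.0, 0.2, -1.5]
gripper_width: 0.168
```

```bash
python3 - <<'E'
from h import *
st()
E
```

```text
t 9.6 p [ 514.7 -212.6  121.6] jaw -1.3039 xdir [-6.e-04  3.e-04 -1.e+00] F [-0.05  0.17 -1.54] T [-0.018  0.068 -0.032] g 0.168 q [-0.248  0.459  0.687  1.956 -0.38   0.859 -0.663]
```

Call:
drive_tool:
  slide:
    - [0,0,-1.5]
    - [0,0,-3]
    - [0,0,-4.5]
    - [0,0,-6]
    - [0,0,-8]
    - [0,0,-10]
    - [0,0,-12]
    - [0,0,-13.5]
    - [0,0,-13.5]
  turn:
    - [0,0,0]
    - [0,0,0]
    - [0,0,0]
    - [0,0,0]
    - [0,0,0]
    - [0,0,0]
    - [0,0,0]
    - [0,0,0]
    - [0,0,0]
  gripper: [0,0,0,0,0,0,0,0,0]

```text
t: 10.5
eef_pos: [0.5145, -0.2126, 0.1079]
tool_rot: [0.562, 0.429, 0.562, -0.429]
contact_force: [-0.1, 0.7, -2.3]
gripper_width: 0.17
```

```bash
python3 - <<'E'
from h import *
st()
E
```

```text
t 10.5 p [ 514.5 -212.6  107.9] jaw -1.3039 xdir [-1.e-03  4.e-04 -1.e+00] F [-0.07  0.65 -2.31] T [-0.021  0.039  0.04 ] g 0.17 q [-0.236  0.478  0.673  1.965 -0.398  0.833 -0.648]
```

Call:
drive_tool:
  slide:
    - [1,-1,0]
    - [2,-2,0]
    - [3,-3,0]
    - [4,-4,0]
    - [4.8,-5.4,0]
    - [4.8,-5.4,0]
    - [4.8,-5.4,0]
  turn:
    - [0,0.001,0]
    - [0,0.001,0]
    - [0,0.001,0]
    - [0,0.001,0]
    - [0,0.001,0]
    - [0,0.001,0]
    - [0,0.001,0]
  gripper: [0,0,0,0,0,0,0]

```text
t: 11.2
eef_pos: [0.5194, -0.2182, 0.1079]
tool_rot: [0.562, 0.429, 0.563, -0.429]
contact_force: [0.4, -0.4, -1.8]
gripper_width: 0.17
```

```bash
python3 - <<'E'
from h import *
st(); c=cam('wrist'); savecam('w9',c); crop(c,240,120,400,280,5,'w9.png')
E
```

```text
t 11.2 p [ 519.4 -218.2  107.9] jaw -1.3041 xdir [-1.8e-03  1.0e-04 -1.0e+00] F [ 0.43 -0.41 -1.81] T [0.023 0.012 0.006] g 0.17 q [-0.224  0.489  0.67   1.949 -0.401  0.841 -0.641]
```

View pics/w9.png

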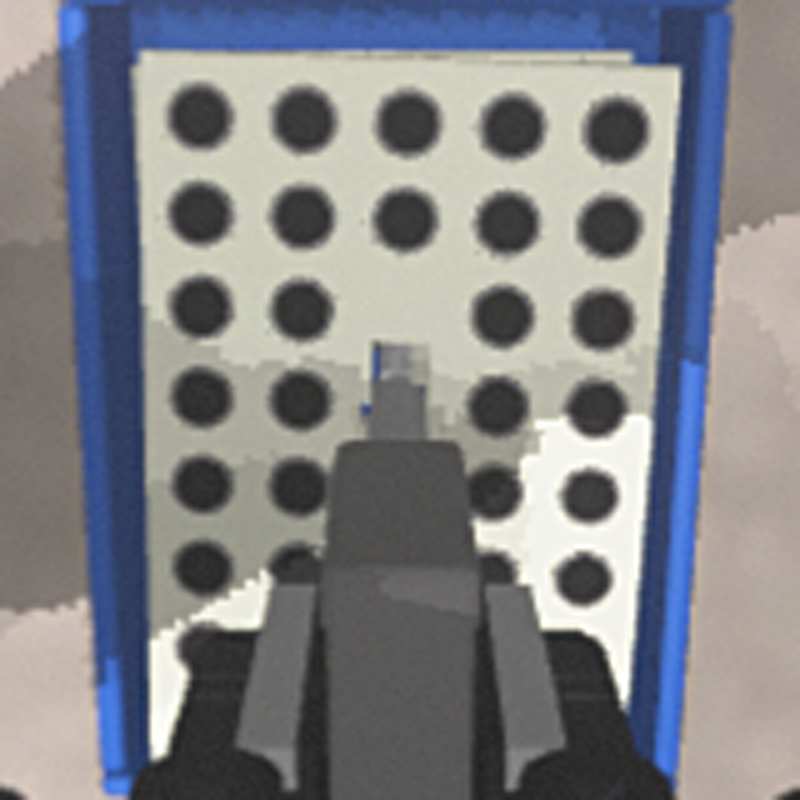

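```bash
python3 - <<'E'
from h import *
c=load('w9'); p=lambda a:atz(c,np.array(a)/5+[240,120],.023)*1000
print(p((632,52)),p((140,52))); c=load('w8'); print(p((655,33)))
E
```

```text
[ 587.97447577 -241.57148022   23.        ] [ 565.69994397 -159.62038362   23.        ]
[ 587.62573145 -241.87143219   23.        ]
```

Call:
drive_tool:
  slide:
    - [0,0,-1]
    - [0,0,-2]
    - [0,0,-3]
    - [0,0,-4]
    - [0,0,-4.5]
    - [0,0,-4.5]
  turn:
    - [0,-0.0018,0]
    - [0,-0.0018,0]
    - [0,-0.0018,0]
    - [0,-0.0018,0]
    - [0,-0.0018,0]
    - [0,-0.0018,0]
  gripper: [0,0,0,0,0,0]

```text
t: 11.85
eef_pos: [0.5194, -0.2182, 0.1033]
tool_rot: [0.562, 0.429, 0.562, -0.429]
contact_force: [-0.1, -0.8, -2.1]
gripper_width: 0.17
```

```bash
python3 - <<'E'
from h import *
st()
E
```

```text
t 11.85 p [ 519.4 -218.2  103.3] jaw -1.304 xdir [-1.e-04  0.e+00 -1.e+00] F [-0.11 -0.83 -2.13] T [0.037 0.031 0.03 ] g 0.17 q [-0.219  0.494  0.665  1.954 -0.408  0.83  -0.635]
```

Call:
drive_tool:
  slide:
    - [0,0,-1.5]
    - [0,0,-3]
    - [0,0,-5]
    - [0,0,-7]
    - [0,0,-9]
    - [0,0,-11]
    - [0,0,-12]
    - [0,0,-13]
    - [0,0,-13]
  turn:
    - [0,0,0]
    - [0,0,0]
    - [0,0,0]
    - [0,0,0]
    - [0,0,0]
    - [0,0,0]
    - [0,0,0]
    - [0,0,0]
    - [0,0,0]
  gripper: [0,0,0,0,0,0,0,0,0]

```text
t: 12.75
eef_pos: [0.5194, -0.2181, 0.0902]
tool_rot: [0.562, 0.429, 0.562, -0.429]
contact_force: [-0.1, 0.5, -2.1]
gripper_width: 0.165
```

```bash
python3 - <<'E'
from h import *
st()
E
```

```text
t 12.75 p [ 519.4 -218.1   90.2] jaw -1.304 xdir [-2.e-04  1.e-04 -1.e+00] F [-0.12  0.46 -2.09] T [ 0.129  0.001 -0.005] g 0.165 q [-0.207  0.512  0.651  1.962 -0.424  0.806 -0.622]
```

Call:
drive_tool:
  slide:
    - [0,0,0]
    - [0,0,0]
    - [0,0,0]
    - [0,0,0]
    - [0,0,0]
    - [0,0,0]
    - [0,0,0]
    - [0,0,0]
    - [0,0,0]
    - [0,0,0]
  turn:
    - [0,0,0.05]
    - [0,0,0.12]
    - [0,0,0.2]
    - [0,0,0.3]
    - [0,0,0.4]
    - [0,0,0.5]
    - [0,0,0.6]
    - [0,0,0.7]
    - [0,0,0.75]
    - [0,0,0.79]
  gripper: [0,0,0,0,0,0,0,0,0,0]

```text
t: 13.75
eef_pos: [0.5191, -0.2182, 0.0902]
tool_rot: [0.684, 0.179, 0.684, -0.179]
contact_force: [-1.2, -0.0, -1.8]
gripper_width: 0.171
```

```bash
python3 - <<'E'
from h import *
st()
E
```

```text
t 13.75 p [ 519.1 -218.2   90.2] jaw -0.5123 xdir [-5.e-04  1.e-04 -1.e+00] F [-1.2  -0.01 -1.77] T [ 0.175  0.219 -0.009] g 0.171 q [-0.056  0.467  0.442  1.953 -0.277  0.781  0.031]
```

Call:
drive_tool:
  slide:
    - [0.2,0,0]
    - [0.2,0,0]
    - [0.2,0,0]
    - [0.2,0,0]
    - [0.2,0,0]
    - [0.2,0,0]
    - [0.2,0,0]
    - [0.2,0,0]
    - [0.2,0,0]
    - [0.2,0,0]
  turn:
    - [0,0,0.1]
    - [0,0,0.2]
    - [0,0,0.3]
    - [0,0,0.4]
    - [0,0,0.5]
    - [0,0,0.6]
    - [0,0,0.7]
    - [0,0,0.777]
    - [0,0,0.777]
    - [0,0,0.777]
  gripper: [0,0,0,0,0,0,0,0,0,0]

```text
t: 14.75
eef_pos: [0.5191, -0.2183, 0.0901]
tool_rot: [0.701, -0.092, 0.701, 0.092]
contact_force: [-0.3, 0.3, -0.8]
gripper_width: 0.172
```

```bash
python3 - <<'E'
from h import *
st(); c=cam('wrist','w10.png'); savecam('w10',c)
E
```

```text
t 14.75 p [ 519.1 -218.3   90.1] jaw 0.2623 xdir [-8.e-04 -2.e-04 -1.e+00] F [-0.25  0.26 -0.82] T [0.168 0.134 0.024] g 0.172 q [ 0.094  0.444  0.246  1.943 -0.149  0.773  0.687]
```

View pics/w10.png

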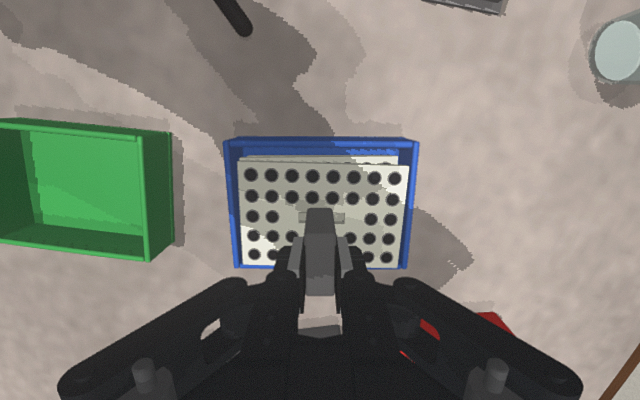

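Call:
drive_tool:
  slide:
    - [0,0,1]
    - [0,0,2]
    - [0,0,3]
    - [0,0,4]
    - [0,0,5]
    - [0,0,6]
    - [0,0,7]
    - [0,0,8]
    - [0,0,8]
  turn:
    - [0,0,0]
    - [0,0,0]
    - [0,0,0]
    - [0,0,0]
    - [0,0,0]
    - [0,0,0]
    - [0,0,0]
    - [0,0,0]
    - [0,0,0]
  gripper: [0,0,0,0,0,0,0,0,0]
  squeeze: 80

```text
t: 15.7
eef_pos: [0.5192, -0.2183, 0.0983]
tool_rot: [0.701, -0.093, 0.701, 0.092]
contact_force: [-0.4, 0.1, -4.2]
gripper_width: 0.163
```

```bash
python3 - <<'E'
from h import *
st()
E
```

```text
t 15.7 p [ 519.2 -218.3   98.3] jaw 0.2625 xdir [-5.e-04 -4.e-04 -1.e+00] F [-0.38  0.1  -4.19] T [-0.022 -0.049  0.011] g 0.163 q [ 0.091  0.432  0.249  1.937 -0.145  0.789  0.683]
```

Load is on (−4.2 N ≈ three tiers + lifter). Lift clear.

Call:
drive_tool:
  slide:
    - [0,0,4]
    - [0,0,10]
    - [0,0,18]
    - [0,0,27]
    - [0,0,36]
    - [0,0,45]
    - [0,0,54]
    - [0,0,63]
    - [0,0,69]
    - [0,0,72]
  turn:
    - [0,0,0]
    - [0,0,0]
    - [0,0,0]
    - [0,0,0]
    - [0,0,0]
    - [0,0,0]
    - [0,0,0]
    - [0,0,0]
    - [0,0,0]
    - [0,0,0]
  gripper: [0,0,0,0,0,0,0,0,0,0]

```text
t: 16.7
eef_pos: [0.5195, -0.2184, 0.1711]
tool_rot: [0.701, -0.093, 0.701, 0.092]
contact_force: [0.3, -0.2, -4.2]
gripper_width: 0.163
```

```bash
python3 - <<'E'
from h import *
st(); c=cam('wrist','w11.png'); savecam('w11',c); c=cam('scene'); crop(c,160,120,320,270,5,'s11.png')
E
```

```text
t 16.7 p [ 519.5 -218.4  171.1] jaw 0.2625 xdir [ 5.e-04 -6.e-04 -1.e+00] F [ 0.26 -0.2  -4.17] T [0.039 0.034 0.013] g 0.163 q [ 0.068  0.338  0.272  1.879 -0.11   0.939  0.654]
```

View pics/w11.png

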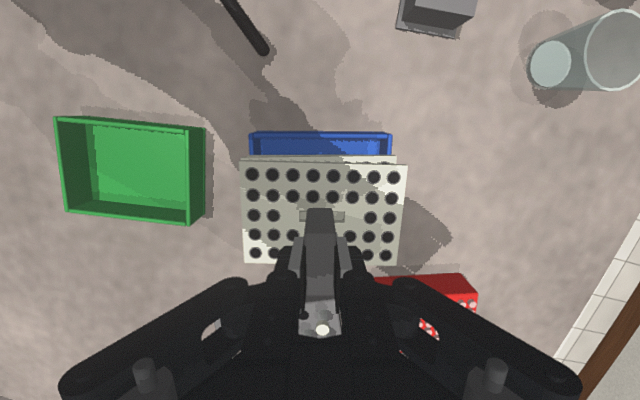

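View pics/s11.png

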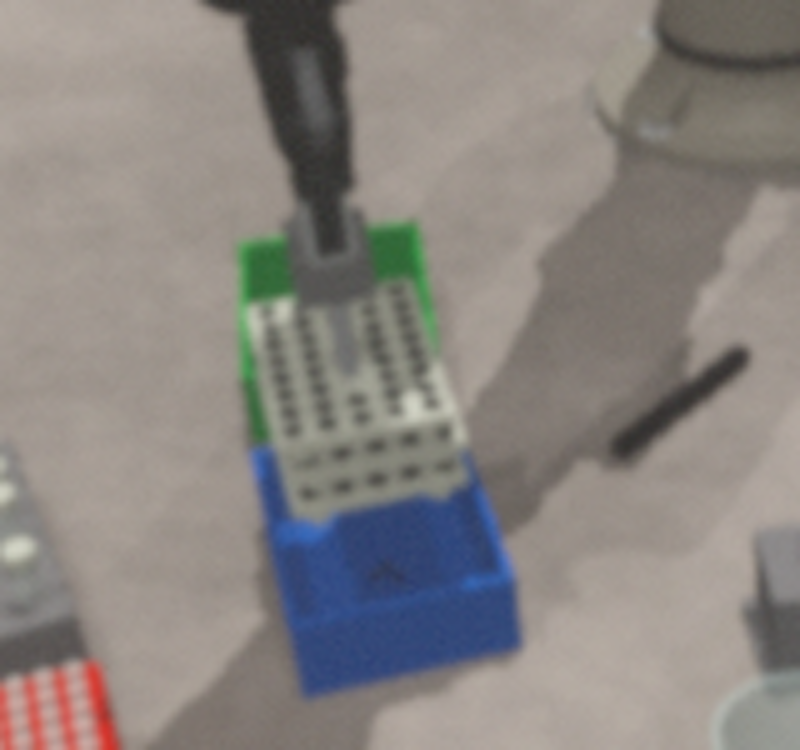

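Call:
drive_tool:
  slide:
    - [0,5,0]
    - [-1,15,0]
    - [-2,35,0]
    - [-3,60,0]
    - [-5,90,0]
    - [-7,120,0]
    - [-8,150,0]
    - [-10,180,0]
    - [-12,210,0]
    - [-13,240,0]
  turn:
    - [0,0,0]
    - [0,0,0]
    - [0,0,0]
    - [0,0,0]
    - [0,0,0.01]
    - [0,0,0.01]
    - [0,0,0.02]
    - [0,0,0.02]
    - [0,0,0.02]
    - [0,0,0.03]
  gripper: [0,0,0,0,0,0,0,0,0,0]

```text
t: 17.8
eef_pos: [0.5054, 0.0237, 0.1704]
tool_rot: [0.699, -0.103, 0.7, 0.103]
contact_force: [0.2, -0.3, -3.4]
gripper_width: 0.161
```

```bash
python3 - <<'E'
from h import *
st()
E
```

```text
t 17.8 p [505.4  23.7 170.4] jaw 0.2935 xdir [-7.e-04 -3.e-04 -1.e+00] F [ 0.24 -0.29 -3.41] T [-0.027 -0.083  0.004] g 0.161 q [-0.302  0.242  0.154  2.001 -0.046  0.903  0.17 ]
```

Call:
drive_tool:
  slide:
    - [-1,30,1]
    - [-3,60,1]
    - [-4,90,1]
    - [-6,120,1]
    - [-7,150,1]
    - [-8,175,1]
    - [-9,192,1]
    - [-10,200,1]
    - [-10.4,203.3,1]
    - [-10.4,203.3,1]
  turn:
    - [0,0,0]
    - [0,0,0]
    - [0,0,0]
    - [0,0,0]
    - [0,0,0]
    - [0,0,0]
    - [0,0,0]
    - [0,0,0]
    - [0,0,0]
    - [0,0,0]
  gripper: [0,0,0,0,0,0,0,0,0,0]

```text
t: 18.8
eef_pos: [0.4947, 0.2267, 0.1712]
tool_rot: [0.699, -0.104, 0.7, 0.103]
contact_force: [1.1, 0.3, -4.7]
gripper_width: 0.166
```

```bash
python3 - <<'E'
from h import *
st(); c=cam('wrist','w12.png'); savecam('w12',c); c=cam('top'); crop(c,150,140,310,270,5,'t12.png'); c=cam('scene'); crop(c,340,100,480,250,5,'s12.png')
E
```

```text
t 18.8 p [494.7 226.7 171.2] jaw 0.2936 xdir [-1.1e-03 -9.0e-04 -1.0e+00] F [ 1.09  0.28 -4.7 ] T [-0.032 -0.006 -0.014] g 0.166 q [-0.589  0.302  0.054  1.91  -0.02   0.931 -0.232]
```

View pics/w12.png

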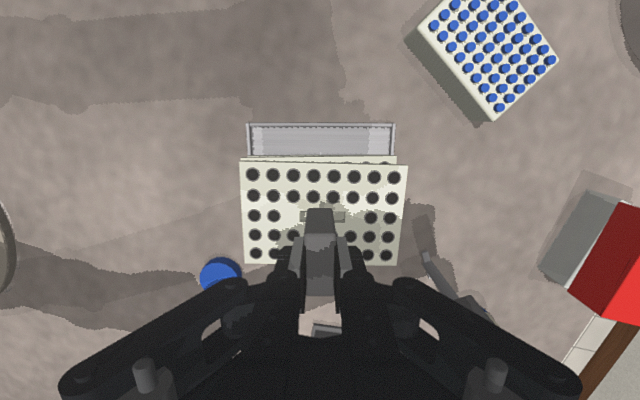

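View pics/s12.png

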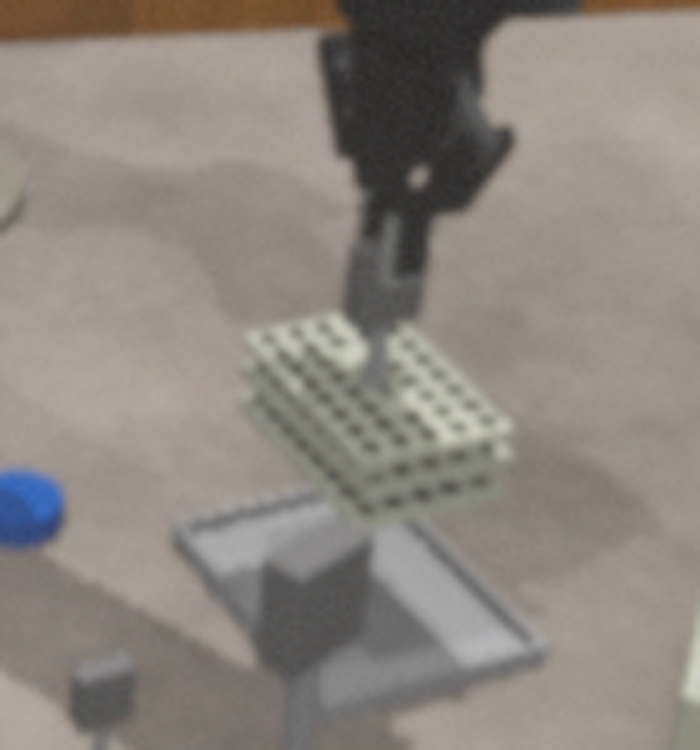

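Call:
drive_tool:
  slide:
    - [0.3,0.3,-5]
    - [0.3,0.3,-14]
    - [0.3,0.3,-24]
    - [0.3,0.3,-34]
    - [0.3,0.3,-44]
    - [0.3,0.3,-54]
    - [0.3,0.3,-62]
    - [0.3,0.3,-68]
    - [0.3,0.3,-71]
    - [0.3,0.3,-72]
  turn:
    - [0,0,0]
    - [0,0,0]
    - [0,0,0]
    - [0,0,0]
    - [0,0,0]
    - [0,0,0]
    - [0,0,0]
    - [0,0,0]
    - [0,0,0]
    - [0,0,0]
  gripper: [0,0,0,0,0,0,0,0,0,0]

```text
t: 19.95
eef_pos: [0.4954, 0.226, 0.099]
tool_rot: [0.699, -0.103, 0.7, 0.102]
contact_force: [0.4, 0.1, -2.8]
gripper_width: 0.166
```

```bash
python3 - <<'E'
from h import *
st(); c=cam('wrist','w13.png'); savecam('w13',c); c=cam('top'); crop(c,170,150,300,270,5,'t13.png')
E
```

```text
t 19.95 p [495.4 226.   99. ] jaw 0.2918 xdir [-0.001  -0.0011 -1.    ] F [ 0.4   0.08 -2.76] T [-0.003 -0.02   0.035] g 0.166 q [-0.581  0.397  0.048  1.968 -0.026  0.778 -0.227]
```

View pics/w13.png

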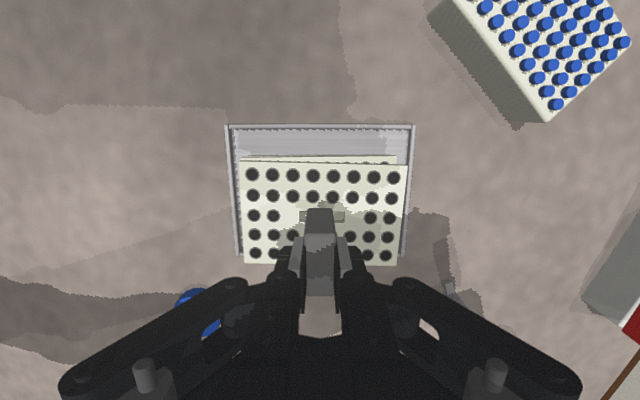

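View pics/t13.png

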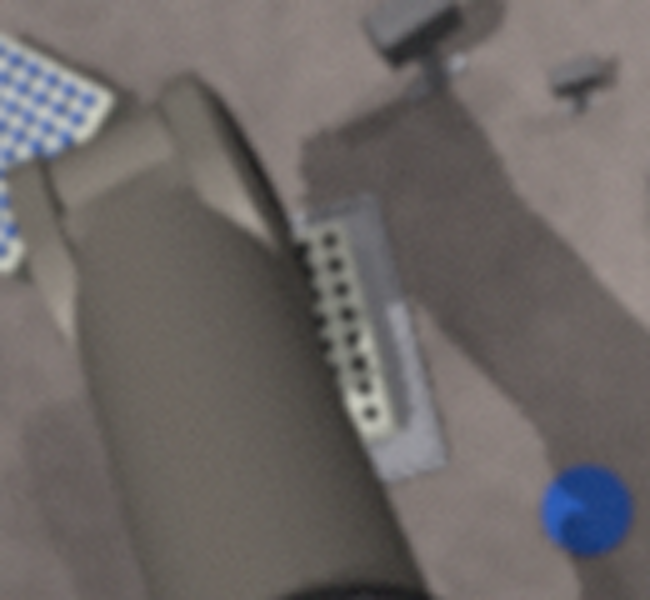

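Call:
drive_tool:
  slide:
    - [0,0.5,-1]
    - [0,0.5,-2]
    - [0,0.5,-3]
    - [0,0.5,-4]
    - [0,0.5,-5]
    - [0,0.5,-6]
    - [0,0.5,-7]
    - [0,0.5,-8]
    - [0,0.5,-9]
    - [0,0.5,-9]
  turn:
    - [0,0,0]
    - [0,0,0]
    - [0,0,0]
    - [0,0,0]
    - [0,0,0]
    - [0,0,0]
    - [0,0,0]
    - [0,0,0]
    - [0,0,0]
    - [0,0,0]
  gripper: [0,0,0,0,0,0,0,0,0,0]

```text
t: 21.05
eef_pos: [0.4958, 0.2267, 0.0906]
tool_rot: [0.7, -0.103, 0.7, 0.103]
contact_force: [0.1, -0.5, -2.1]
gripper_width: 0.162
```

```bash
python3 - <<'E'
from h import *
st()
E
```

```text
t 21.05 p [495.8 226.7  90.6] jaw 0.2918 xdir [-2.e-04 -6.e-04 -1.e+00] F [ 0.11 -0.54 -2.08] T [ 0.004  0.024 -0.024] g 0.162 q [-0.581  0.41   0.047  1.973 -0.026  0.759 -0.227]
```

Call:
drive_tool:
  slide:
    - [0,0,-1]
    - [0,0,-2]
    - [0,0,-2.6]
    - [0,0,-3.2]
    - [0,0,-3.6]
    - [0,0,-4]
    - [0,0,-4]
  turn:
    - [0,0,0]
    - [0,0,0]
    - [0,0,0]
    - [0,0,0]
    - [0,0,0]
    - [0,0,0]
    - [0,0,0]
  gripper: [0,0,0,0,0,0,0]

```text
t: 21.75
eef_pos: [0.4958, 0.2267, 0.0865]
tool_rot: [0.7, -0.103, 0.7, 0.103]
contact_force: [-1.1, 0.1, -2.3]
gripper_width: 0.16
```

```bash
python3 - <<'E'
from h import *
st()
E
```

```text
t 21.75 p [495.8 226.7  86.5] jaw 0.2918 xdir [-2.e-04 -6.e-04 -1.e+00] F [-1.11  0.08 -2.26] T [-0.016  0.033  0.034] g 0.16 q [-0.581  0.416  0.046  1.976 -0.027  0.751 -0.227]
```

Call:
drive_tool:
  slide:
    - [0,0,-0.4]
    - [0,0,-0.8]
    - [0,0,-0.8]
    - [0,0,-0.8]
  turn:
    - [0,0,0]
    - [0,0,0]
    - [0,0,0]
    - [0,0,0]
  gripper: [0,0,0,0]

```text
t: 22.15
eef_pos: [0.4962, 0.2269, 0.0864]
tool_rot: [0.7, -0.103, 0.699, 0.103]
contact_force: [-1.6, -0.3, 5.1]
gripper_width: 0.162
```

```bash
python3 - <<'E'
from h import *
st()
E
```

```text
t 22.15 p [496.2 226.9  86.4] jaw 0.2917 xdir [ 6.e-04 -2.e-04 -1.e+00] F [-1.6  -0.29  5.08] T [-0.145  0.453  0.019] g 0.162 q [-0.58   0.416  0.046  1.976 -0.027  0.75  -0.227]
```

Call:
drive_tool:
  slide:
    - [0,0,0]
    - [0,0,0]
    - [0,0,0]
    - [0,0,0]
  turn:
    - [0,0,0]
    - [0,0,0]
    - [0,0,0]
    - [0,0,0]
  gripper: [0.22,0.3,0.5,0.55]

```text
t: 22.55
eef_pos: [0.4962, 0.2269, 0.0862]
tool_rot: [0.7, -0.103, 0.699, 0.103]
contact_force: [-0.1, 0.2, -0.3]
gripper_width: 0.553
```

```bash
python3 - <<'E'
from h import *
st(); c=cam('wrist','w14.png')
E
```

```text
t 22.55 p [496.2 226.9  86.2] jaw 0.2917 xdir [ 5.e-04 -2.e-04 -1.e+00] F [-0.12  0.2  -0.3 ] T [-0.013  0.01  -0.025] g 0.553 q [-0.58   0.416  0.046  1.976 -0.027  0.75  -0.227]
```

View pics/w14.png

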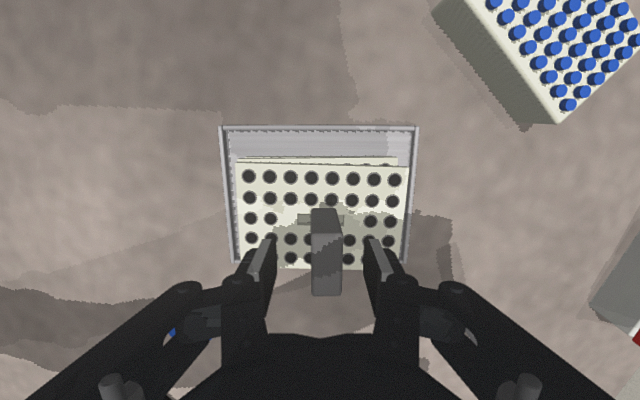

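Call:
drive_tool:
  slide:
    - [0,0,8]
    - [0,0,25]
    - [0,0,55]
    - [0,0,90]
    - [0,0,130]
    - [0,0,150]
    - [-10,40,160]
    - [-20,80,160]
    - [-30,120,160]
    - [-30,120,160]
  turn:
    - [0,0,0]
    - [0,0,0]
    - [0,0,0]
    - [0,0,0]
    - [0,0,0]
    - [0,0,0]
    - [0,0,0]
    - [0,0,0]
    - [0,0,0]
    - [0,0,0]
  gripper: [0.55,0.55,0.6,0.6,0.6,0.6,0.6,0.6,0.6,0.6]

```text
t: 23.6
eef_pos: [0.4627, 0.3538, 0.2468]
tool_rot: [0.699, -0.105, 0.699, 0.107]
contact_force: [-0.5, -0.4, -0.3]
gripper_width: 0.599
```

Call:
drive_tool:
  slide:
    - [-20,40,20]
    - [-40,80,20]
    - [-60,120,20]
    - [-80,160,20]
    - [-80,160,20]
    - [-80,160,20]
  turn:
    - [0,0,0.1]
    - [0,0,0.2]
    - [0,0,0.3]
    - [0,0,0.4]
    - [0,0,0.4]
    - [0,0,0.4]
  gripper: [0.6,0.6,0.6,0.6,0.6,0.6]

```text
t: 24.2
eef_pos: [0.3821, 0.5142, 0.2668]
tool_rot: [0.664, -0.242, 0.664, 0.244]
contact_force: [-0.1, -0.1, 0.3]
gripper_width: 0.602
```

```bash
python3 - <<'E'
from h import *
st(); c=cam('scene','s15.png'); crop(c,340,130,480,260,5,'s15c.png'); c=cam('top','t15.png'); crop(c,180,170,300,270,6,'t15c.png')
E
```

```text
t 24.2 p [382.1 514.2 266.8] jaw 0.7027 xdir [-0.002   0.0025 -1.    ] F [-0.13 -0.1   0.3 ] T [-0.038 -0.073 -0.004] g 0.602 q [-0.929  0.379 -0.133  1.566  0.049  1.199 -0.368]
```

View pics/s15c.png

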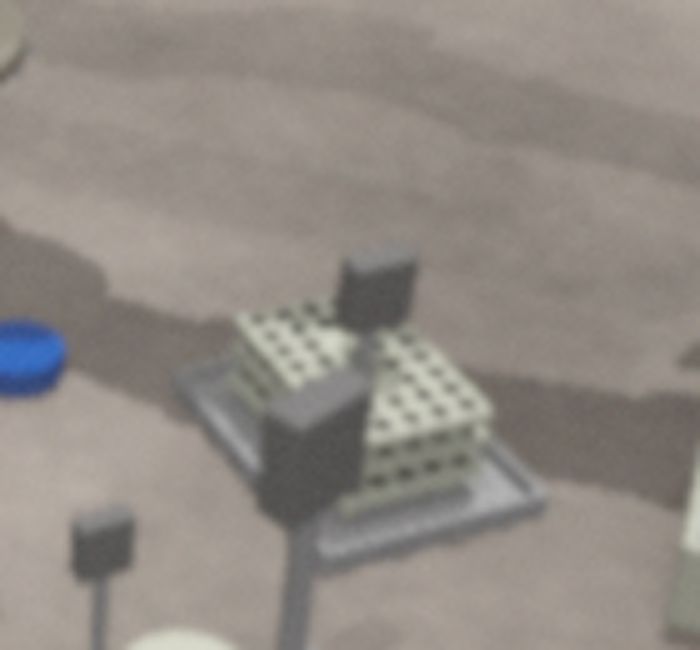

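View pics/t15c.png

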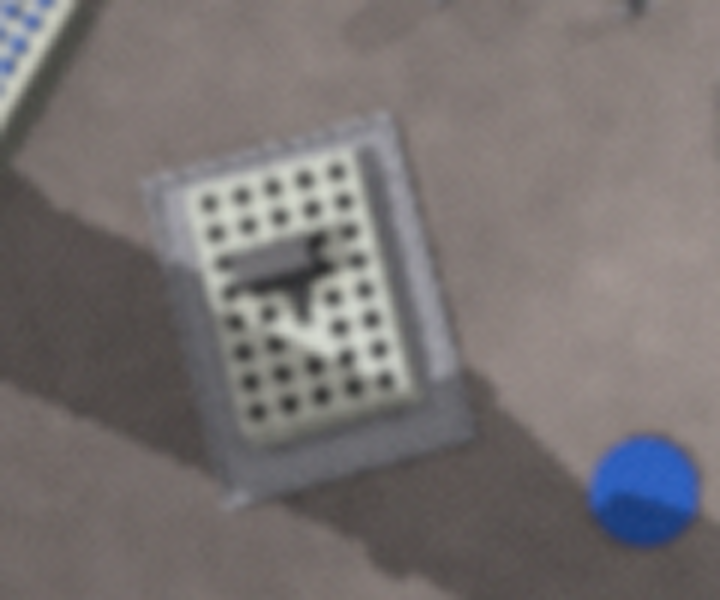

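View pics/t15.png

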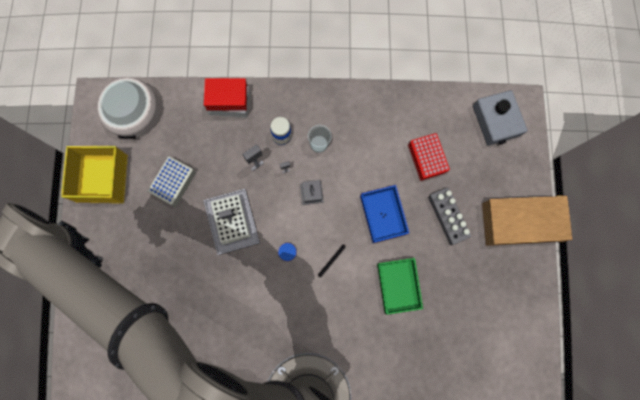

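```bash
python3 - <<'E'
from h import *
c=cam('top'); savecam('t16',c)
p=proj(c,[[.496,.227,.126],[.496,.227,.004]]); print((p-[180,170])*6)
rep('tier',np.array([(187,187),(355,150),(415,398),(255,440)])/6+[180,170],.058,c)
h=np.array([(226,258),(313,235),(318,262),(238,283)])/6+[180,170]
rep('handle',h,.126,c)
E
```

```text
[[267.61901718 269.51781696]
 [307.46815503 304.23879323]]
tier [[544.3, 278.2], [563.1, 199.0], [445.7, 166.8], [425.0, 241.1]] c [494.5 221.3  58. ]
  len 81.4 ang -1.338
  len 121.7 ang -2.874
  len 77.2 ang 1.843
  len 124.9 ang 0.301
handle [[501.0, 246.0], [511.9, 207.2], [499.7, 204.5], [489.7, 240.1]] c [500.6 224.4 126. ]
  len 40.3 ang -1.296
  len 12.5 ang -2.924
  len 37.0 ang 1.844
  len 12.7 ang 0.482
```

```bash
python3 -c "
from station import bot
print(bot.hand_in())"
```

```text
the job is handed in; nothing more can be done
None
```

The stack of three tiers is out of the blue tub and standing flat inside the steel drip tray. The lifter is upright in it and released, with its bar still crosswise under the lowest tier. I handed the job in at about 24 s of the 72 s limit.

**What I did:** I used the middle-sized lifter from the stand. I threaded its foot through the top slot, then sideways to the hidden middle slot, then back to the lowest slot. The middle slot's position I read from the wrist camera, about 6 mm off centre. I turned the lifter 90° under the lowest tier, lifted the stack, set it down and let go.

**Forces:** The wrist force changed by no more than about 1 N while threading. The load of the three tiers showed on lifting. Setting the lifter's foot on the tray floor read about 5 N.

**Last checks:**
- **Tiers:** all three are in the tray with clear margins from the rim. The two fits of the stack centre and the tray centre differ by up to 6 mm, which is within the roughly 19 mm margin.
- **Lifter:** the handle measured about 5 mm off vertical at its top, a lean of roughly 2°. That is about what the play in the slots and the camera error allow.
- **Bar:** the bar under the stack is hidden, so I judged it crosswise from the handle's angle.
- **Other items:** in the top picture nothing else on the bench looks moved. I checked that by eye only.

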